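# Set the stop and strap a rail pipe into its bracket with a U-bolt

### The arm

A 6-joint arm with a two-finger parallel gripper is mounted at the origin on the work surface. World frame = base frame: x ahead of the robot, y to its left, z up, the work surface at z = 0. Lengths are in m, angles in rad, forces in N, time in s.
With the tool pointing down it reaches from about 0.275 to 0.85 m from the base axis. Payload 19 kg.
Tool frame: the origin (TCP) lies midway between the tips of the shut fingers; the grasp point (between the pads) lies 19 mm behind it; z points along the fingers, y is the direction in which the jaws open and shut (so a half turn about z gives the same grasp; the last joint's range is limited). The gripper opens to 85 mm and grips with 20 to 120 N. Pads are 22 mm wide; open, the fingers measure 114 mm over their backs; the gripper's body (76 mm by 85 mm) begins 54 mm behind the grasp point. The pads swing forward as they close: fully open they stand 13 mm farther back than shut.
Start: joints at [1.205, 0.15, 1.437, -0, 1.554, -0.134], TCP at [0.132, 0.56, 0.231] pointing down, gripper open.
Joint ranges: [-2.8, 2.8], [-0.68, 2.1], [0.12, 2.68], [-1.39, 4.53], [0.16, 2.79], [-2.81, 2.81]. Speed limits (rad/s): [1.89, 1.89, 2.22, 3.01, 3.01, 3.01].

### API

Orientations are given as a unit quaternion [w, x, y, z].
In Python, from bench import sensors, optics, robot gives the robot as it stands. The module is installed in compiled form; this text tells all that it offers.
- The arm moves only by the tool move_arm, never from a script. Its argument "deltas" is a list of rows, each a list of 7 numbers: the shift along the tool's x, y, z in m, then the turn, a rotation vector about the tool's x, y, z in degrees, then the closure, from 0 (fully open) to 1 (shut). In form: [[tx, ty, tz, rx, ry, rz, fingers], ...]. A call has exactly 8 rows; each row is the pose to reach, as a shift and turn from the pose measured when the call began, along the tool's axes at that moment; what a row does not reach only later rows make up. A row lasts 1/10 s, in which the tool goes at most 50 mm and 8.59 degrees, less where a joint would pass 70% of its speed; a pose out of reach is approached as far as the arm can. A call with a gripper value outside its range is refused whole. The fingers move at their own pace and stop on an object; "newtons" is the grip in N (left out, the last holds). Time passes only in rows, so rows that repeat a pose let the fingers close, or fill a call up. It gives the time, the measured TCP pose, the force and the opening at its end, in the units of the state.
- sensors.get_obs(): the state, without advancing time (a new reading comes with each control period).
- optics.camera(name): name is "scene" or "top" or "wrist"; returns the picture (384x512x3 uint8, red, green, blue); there is no depth.
- optics.calibration(name): a dict with "K" (3x3 intrinsics, pixels), "rvec" (rotation vector, rad) and "tvec" (3), from world to camera coordinates, as OpenCV has them. Camera axes: x right, y down, z forward; pixel columns grow to the right and rows downward; lengths in m; the calibration is good to about 2 mm. The wrist camera is an equidistant fisheye: a pixel r from the principal point sees the ray r / f radians off the axis. A picture is of the moment at which its call begins: read the wrist's pose just before it. calibration takes no time and is no camera call; for the wrist camera it gives the pose at the moment of the call.
- robot.hand_in(): hands the job in, once; it reports no verdict.
The state is a dict: "t": time; "q": joint angles; "joint_velocities": joint speeds; "tau": joint torques, N m; "position": TCP position; "tcp_rot": TCP orientation; "force": force on the tool from outside, world axes, zero at the start; "ft_torque": the same for the moment, N m; "width": finger opening in m.
Only numpy, scipy, OpenCV 4.12 (cv2) and the standard library are available. Lean on these libraries where they do the work, as an engineer would, in place of code of your own. Each camera call takes 0.05 s, during which the arm holds its last target.

### The job

Fit the short bumper-rail pipe to its bracket: slide the orange-faced stop along its rail until its face is level with the yellow marker, then flip its red cam lever fully down to lock it. Lay the steel pipe from its stand into the two black saddles of the blue bracket with its end touching the stop face, without shoving the stop off the marker, then take the U-bolt from its parking block and drop it straight over the pipe, both legs through the two slots in the bracket, until its bow sits on the pipe, and let go. Leave the cheeses, the wrench and the parts box where they are.

Things in the scene. Friction and masses are not known exactly. Their poses are not given: they have to be found in the camera images.
- jig: Fixed fixture, origin on the bench below nest, same axes: y along the rail towards the stop, z up. Black 45 degree V saddles, 20 mm thick, at y = +-50 mm, their upper edges 4 mm below nest and 48 mm apart in x; free between them. Aluminium rail for the stop, 25 mm wide, top 64 mm above the bench, y = 70 to 245 mm, on the line x = 0; white scale strip at x = 51 to 73 mm.
- nest (a point): Where the axis of the seated pipe crosses the middle between the two slots; 91 mm above the bench. z up, y along the seated pipe towards the stop, x across. Blue plate 110 (x) by 150 (y) by 8 mm, its top 36 mm below this point, open below. Slots through it at x = +24 and -24 mm, y = 0, each 12 mm wide in x, 16 mm in y.
- stop_face (a point): Middle of the stop's orange face (it looks to -y of the fixture, towards the saddles), at the seated pipe's axis height. Axes as nest. Face plate 70 mm wide in x, 8 mm thick, top 102 mm above the bench. Behind it (+y) a grey carriage 66 mm long, 44 mm wide, top 81 mm above the bench.
- stop_grip (a point): Point to grip on the stop's square black post, 22 by 22 mm, from 81 to 140 mm above the bench: on its axis, 124 mm above the bench, 45 mm behind the stop face (+y). Best pinched across y (the rail's direction), since the lever stands on its -x side.
- stop (a joint): Slide of the stop, m: 0 = face 75 mm from the nest, grows along +y to 0.095. A drag of about 9 N holds it where it is left, lever up or down, so a hard push still shifts it: bring the pipe up gently. It starts farther from the saddles than the marker.
- mark (a point): Top of the upright blade (30 mm in x, 4 mm thick in y, top 86 mm above the bench) of the yellow marker clip on the scale strip, 62 mm to the +x side of the rail's centre line. The stop face belongs at the y of the blade's middle. Axes as nest. Fixed, not in the stop's way.
- cam_lever (a joint): Red cam lever on the stop's -x side, rad: 0 = raised 55 degrees above level, released; 0.96 = level, locked; end at 1.0. Its turning axis runs along the rail, 30 mm to -x of the rail's centre line, 39 mm behind the stop face, 52 mm above the bench; it points to -x and up. Push its end down with 2 to 4 N; it stays where it is left.
- lever_tip (a point): Point on the middle of the red lever near its free end, 70 mm from its turning axis (the lever ends at 74 mm; it is 18 mm wide and 9 mm thick).
- pipe_center (a point): Centre of the loose steel pipe: 200 mm long, 34 mm in diameter, 0.3 kg, x axis along the pipe, both ends alike. It starts on a low white stand, axis 50 mm above the bench, in two grey V saddles 20 mm thick, 70 mm either side of the stand's middle; between them it is free for fingers down to 6 mm above the bench.
- ubolt_center (a point): Centre (half-way up) of the loose brass-coloured U-bolt, bow up: 8 mm bar, 88 mm tall, legs 48 mm between centres (56 mm over all, 40 inside), 0.15 kg. x from leg to leg, z up. Leg ends 44 mm below; legs straight to 16 mm above, then the bow. Pinch across both legs (56 mm) about 11 mm above this point. Home on the seated pipe it is 19 mm below nest.
- park: White parking block, fixed, 100 (x) by 50 by 38 mm, in whose two holes the U-bolt stands upright at the start, leg ends 5 mm above the bench: lift it 33 mm to come free. Origin under its centre.
- cheese1_center (a point): Centre of a white soft-rind cheese wheel, 124 mm across, 42 mm tall, on a wire grid beyond the fixture: leave alone.
- cheese2_center (a point): Centre of the second such cheese wheel: leave alone.
- wrench: A 170 mm wrench lying on the bench: leave alone.
- parts_box: An open blue box 130 by 100 by 50 mm with nuts, origin under its centre: leave alone.
Things that resemble listed ones, but are neither listed nor needed, are in the scene too. What is meant by the part that bears ubolt_center is not purple, and is the smaller of those in its own colour.

How it is judged:
On the way, in this order (a step that is already met when the one before it is completed fails the run):
1. the stop face is level with the yellow marker (within 6 mm), lever still up (y of stop_face in the frame of mark between -0.006 and 0.006 m and value of joint cam_lever below 0.6 rad), for 0.1 s.
2. the cam lever is down and the stop still at the marker (y of stop_face in the frame of mark between -0.006 and 0.006 m and value of joint cam_lever above 0.85 rad), for 0.2 s.
3. the pipe lies in both saddles, its end at the locked stop (gap under 4 mm) (x of pipe_center in the frame of nest between -0.005 and 0.005 m and z of pipe_center in the frame of nest between -0.005 and 0.005 m and angle between the x axis of pipe_center and the y axis of nest, either way round below 0.06 rad and y of pipe_center in the frame of stop_face above -0.104 m and value of joint cam_lever above 0.85 rad), for 0.2 s.
At the end, for the whole second after the job is handed in: Stop face within 6 mm of the marker, lever down (0.85 rad or more); pipe in both saddles (axis within 5 mm and 0.06 rad), its end within 4 mm of the stop; U-bolt over it, both legs through the slots, within 5 mm of fully home, 7 mm across, 10 mm along the pipe, leaning under 0.2 rad (all of step 3 and y of stop_face in the frame of mark between -0.006 and 0.006 m and x of ubolt_center in the frame of nest between -0.007 and 0.007 m and y of ubolt_center in the frame of nest between -0.01 and 0.01 m and z of ubolt_center in the frame of nest between -0.024 and -0.014 m and angle between ubolt_center's own z axis and vertical below 0.2 rad and angle between the x axis of ubolt_center and the x axis of nest, either way round below 0.2 rad); the robot touches nothing.
It fails at once if a cheese wheel is shifted by more than 20 mm (distance of any of cheese1_center, cheese2_center from where it was at the start of the episode above 0.02 m).
It fails at once if the wrench or the parts box is shifted by more than 20 mm (distance of any of wrench, parts_box from where it was at the start of the episode above 0.02 m).
It also fails if it takes over 72 s, if anything falls off the work surface, if the arm or the gripper's body presses on something with over 40 N, if the wrist force passes 120 N, or if a joint passes its speed limit or range.

## Working session

There is one attempt and no reset: what is moved stays moved. The work goes in short steps, Python scripts to look and compute and a tool call to move; the robot and the scene stay as the last step left them, time stands still between calls to the robot, and variables do not carry over. Pictures are saved under pics/ and viewed, and the job is handed in when it is done.

Besides the shell and the picture viewer there is one more tool, called after "Call:" as name([rows], argument=value, ...), one row to a line, values as JSON. move_arm: Moves the arm, as the interface text tells. Its arguments: {"type":"object","properties":{"deltas":{"type":"array","items":{"type":"array","items":{"type":"number"}}},"newtons":{"type":"number"}},"required":["deltas"]}

```bash
mkdir -p pics
python3 - <<'E'
from bench import sensors, optics, robot
import cv2, numpy as np
print(sensors.get_obs())
for n in ["scene","top","wrist"]:
    c=optics.calibration(n); print(n,{k:np.round(v,4).tolist() for k,v in c.items()})
    im=optics.camera(n); cv2.imwrite(f"pics/{n}0.png",im[:,:,::-1])
E
```

```text
{'t': 0.0, 'q': array([ 1.20499830e+00,  1.50965376e-01,  1.43801679e+00, -1.62872658e-05,
        1.55382982e+00, -1.34048841e-01]), 'joint_velocities': array([ 0.00161579, -0.0011881 , -0.00078017, -0.00074122,  0.00073414,
        0.00080662]), 'tau': array([-1.28683245e-03, -7.13031864e+01, -5.70882154e+01, -2.05693118e-04,
        8.78064689e-03, -9.58272267e-05]), 'position': array([0.13202626, 0.55937649, 0.23069431]), 'tcp_rot': array([-1.42899508e-04,  1.15615295e-01,  9.93293880e-01, -5.92739764e-04]), 'force': array([ 0.94905089,  0.35910069, -0.38864782]), 'ft_torque': array([ 0.00575619,  0.05493552, -0.00219599]), 'width': 0.08521404465428899}
scene {'K': [[437.1939, 0.0, 255.9166], [0.0, 437.1939, 184.1801], [0.0, 0.0, 1.0]], 'rvec': [2.2915, 0.5726, -0.2557], 'tvec': [-0.5209, -0.0506, 1.4024]}
top {'K': [[429.545, 0.0, 256.7742], [0.0, 429.545, 195.5941], [0.0, 0.0, 1.0]], 'rvec': [2.2017, -2.1371, 0.1613], 'tvec': [0.0378, 0.5384, 1.4131]}
wrist {'K': [[297.3186, 0.0, 256.0806], [0.0, 297.3186, 189.926], [0.0, 0.0, 1.0]], 'rvec': [-2.2611, -1.7885, -0.2805], 'tvec': [-0.5741, -0.0388, 0.3809]}
```

View pics/scene0.png

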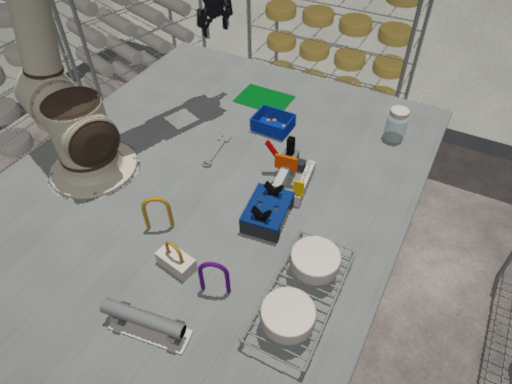

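View pics/top0.png

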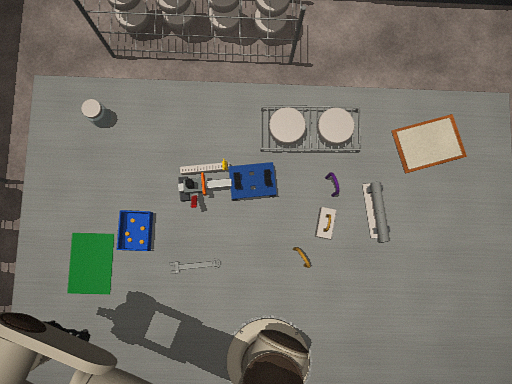

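View pics/wrist0.png

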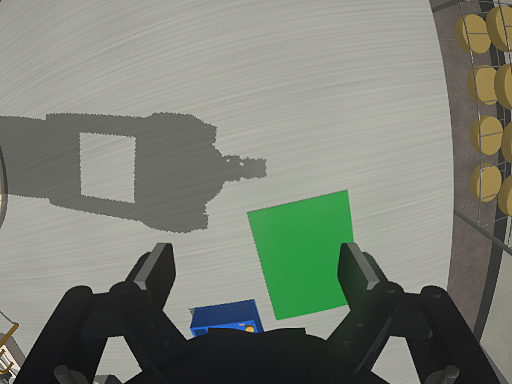

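The scene view shows the jig at about (267,210), the stop near (287,160), the pipe on its stand at (145,318), and the U-bolt in its block at (175,255). A taller brass decoy stands at (157,213) and a purple one at (214,278). In the top view (+x up, +y left), the plate is at (253,181), the stop face at (204,184), the mark at (225,165) and the pipe at (378,212). Next I'll zoom in.

```bash
cat > h.py <<'E'
from bench import sensors, optics, robot
import cv2, numpy as np
from scipy.spatial.transform import Rotation as R
def ray(n,uv,c=None):
    c=c or optics.calibration(n); K=np.array(c["K"]); Rm=R.from_rotvec(np.ravel(c["rvec"])).as_matrix(); t=np.ravel(c["tvec"])
    x=(uv[0]-K[0,2])/K[0,0]; y=(uv[1]-K[1,2])/K[1,1]
    if n=="wrist":
        r=np.hypot(x,y); s=np.sin(r)/r if r>1e-9 else 1; d=np.array([x*s,y*s,np.cos(r)])
    else: d=np.array([x,y,1.])
    return -Rm.T@t, Rm.T@(d/np.linalg.norm(d))
def onz(n,uv,z,c=None):
    o,d=ray(n,uv,c); return o+d*(z-o[2])/d[2]
def tri(obs):  # list of (name,uv[,calib])
    A=np.zeros((3,3));b=np.zeros(3);L=[ray(*o) for o in obs]
    for o,d in L:
        P=np.eye(3)-np.outer(d,d);A+=P;b+=P@o
    p=np.linalg.solve(A,b); return p,[np.linalg.norm((np.eye(3)-np.outer(d,d))@(p-o)) for o,d in L]
def proj(n,p,c=None):
    c=c or optics.calibration(n); K=np.array(c["K"]); Rm=R.from_rotvec(np.ravel(c["rvec"])).as_matrix()
    q=Rm@np.asarray(p)+np.ravel(c["tvec"])
    if n=="wrist":
        th=np.arctan2(np.hypot(q[0],q[1]),q[2]); s=th/np.hypot(q[0],q[1]); x,y=q[0]*s,q[1]*s
    else: x,y=q[0]/q[2],q[1]/q[2]
    return np.array([K[0,0]*x+K[0,2],K[1,1]*y+K[1,2]])
def crop(src,x0,y0,w,h,s,dst):
    im=cv2.imread(src)[y0:y0+h,x0:x0+w]; cv2.imwrite(dst,cv2.resize(im,None,fx=s,fy=s,interpolation=cv2.INTER_CUBIC))
E
python3 - <<'E'
from h import *
crop("pics/top0.png",170,140,120,75,6,"pics/tj.png")
crop("pics/scene0.png",225,130,110,115,5,"pics/sj.png")
crop("pics/top0.png",285,160,115,110,5,"pics/tp.png")
E
```

```text
(no output)
```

View pics/tj.png

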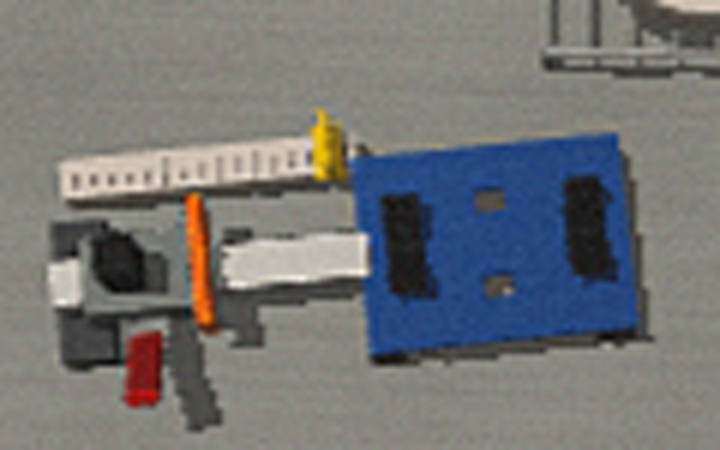

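View pics/sj.png

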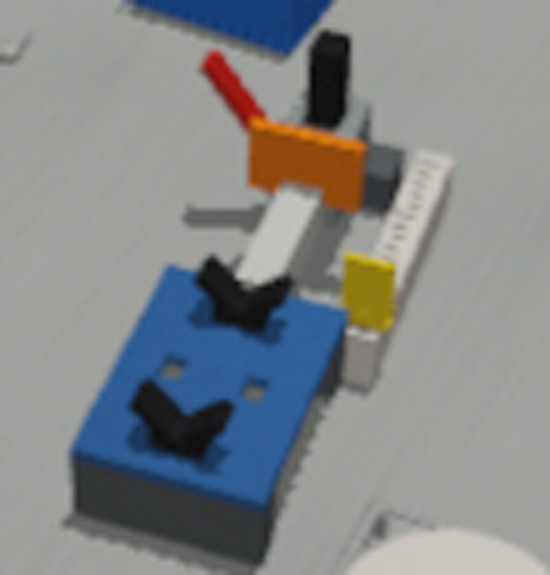

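View pics/tp.png

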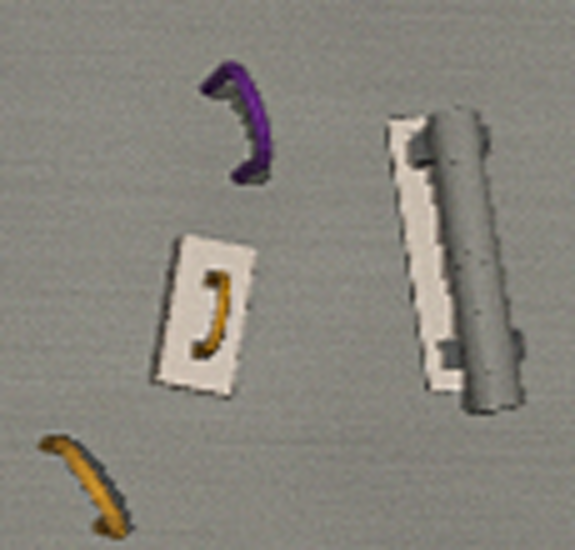

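Top crop: plate corners, slots, the orange face and the yellow mark are all clear, so the jig axes run roughly along world x/y. The smaller brass U-bolt is the one in the block. Now I'll do coarse colour-mask measurements.

```bash
cat > m1.py <<'E'
from h import *
im=cv2.imread("pics/top0.png"); hsv=cv2.cvtColor(im,cv2.COLOR_BGR2HSV)
def blob(lo,hi,box,k=0):
    m=cv2.inRange(hsv,lo,hi); z=np.zeros_like(m); x0,y0,x1,y1=box; z[y0:y1,x0:x1]=m[y0:y1,x0:x1]
    cs,_=cv2.findContours(z,cv2.RETR_EXTERNAL,cv2.CHAIN_APPROX_NONE); c=max(cs,key=cv2.contourArea)
    return z,c[:,0,:].astype(float)
def rect(c,z):
    p=np.array([onz("top",u,z)[:2] for u in c])
    return cv2.minAreaRect((p*1000).astype(np.float32))
z,c=blob((100,120,60),(125,255,255),(225,150,285,205)); print("plate",rect(c,.055))
z,c=blob((5,170,120),(14,255,255),(195,165,210,200)); print("orange",rect(c,.102))
z,c=blob((24,150,120),(34,255,255),(215,150,232,175)); print("yellow",rect(c,.086))
z,c=blob((0,150,60),(4,255,255),(185,190,200,212)); print("red",rect(c,.10))
z,c=blob((0,0,150),(179,60,255),(312,203,340,243)); print("park",rect(c,.038))
z,c=blob((10,120,60),(30,255,255),(320,210,335,235)); print("ubolt",rect(c,.09))
E
python3 m1.py
```

```text
plate ((585.7359619140625, 71.96282958984375), (109.60832214355469, 149.5047607421875), 7.60105037689209)
orange ((565.338134765625, 229.09703063964844), (68.91728210449219, 9.755812644958496), 6.534342288970947)
yellow ((630.8447875976562, 166.5032958984375), (19.904401779174805, 3.2597734928131104), 2.1599979400634766)
red ((504.9610595703125, 256.66021728515625), (38.37310028076172, 15.891558647155762), 2.598437786102295)
park ((453.5920104980469, -180.35279846191406), (51.470863342285156, 100.11235046386719), 80.29102325439453)
ubolt ((450.92620849609375, -175.0928955078125), (15.692869186401367, 53.74544906616211), 81.73469543457031)
```

```bash
cat >> h.py <<'E'
def tool():
    o=sensors.get_obs(); q=o["tcp_rot"]; return np.array(o["position"]),R.from_quat([q[1],q[2],q[3],q[0]]),o
def go(p,yaw,tilt_ok=False):
    """deltas (tool axes) to reach TCP p, tool down, tool y axis at world angle yaw deg (nearest half turn)"""
    P,Q,o=tool(); 
    y=np.array([np.cos(np.radians(yaw)),np.sin(np.radians(yaw)),0]); z=np.array([0,0,-1.])
    if y@Q.as_matrix()[:,1]<0: y=-y
    T=np.column_stack([np.cross(y,z),y,z]); D=Q.as_matrix().T@T
    d=Q.inv().apply(np.asarray(p)-P); r=np.degrees(R.from_matrix(D).as_rotvec())
    print("t",round(o["t"],2),"pos",P.round(4),"d mm",(d*1000).round(1),"dist",(1000*np.linalg.norm(d)).round(1),"rot",r.round(2),"F",o["force"].round(1),"w",round(o["width"],4),"q",o["q"].round(2))
E
python3 - <<'E'
from h import *
c=optics.calibration("wrist"); P,Q,o=tool()
Rm=R.from_rotvec(np.ravel(c["rvec"])).as_matrix(); cc=-Rm.T@np.ravel(c["tvec"])
print("cam in tool",Q.inv().apply(cc-P),"axis",Q.inv().apply(Rm.T[:,2]), "camx",Q.inv().apply(Rm.T[:,0]))
yaw=7.6; ex=np.array([np.cos(np.radians(yaw)),np.sin(np.radians(yaw)),0]); ey=np.array([-ex[1],ex[0],0]); n=np.array([.5857,.0720,.091])
print(n+.1*ey, n+ (.158+.041)*ey)
go([.55,.21,.25],97.6)
E
```

```text
cam in tool [ 0.07966816 -0.00046845 -0.14316427] axis [-3.07348332e-01 -3.46957394e-05  9.51597079e-01] camx [-6.76556972e-04  9.99999755e-01 -1.82054916e-04]
[0.57247436 0.17112155 0.091     ] [0.55938098 0.26925189 0.091     ]
t 0.15 pos [0.132  0.5595 0.2308] d mm [-487.1 -244.1  -19. ] dist 545.1 rot [-5.000e-02 -2.000e-02 -2.088e+01] F [ 0.2 -0.  -0.5] w 0.0858 q [ 1.21  0.15  1.44  0.    1.55 -0.13]
```

Call:
move_arm([
  [-0.044, -0.022, -0.002, 0, 0, -2, 0],
  [-0.088, -0.044, -0.004, 0, 0, -4, 0],
  [-0.132, -0.066, -0.006, 0, 0, -6, 0],
  [-0.176, -0.088, -0.008, 0, 0, -8, 0],
  [-0.22, -0.11, -0.01, 0, 0, -10, 0],
  [-0.264, -0.132, -0.012, 0, 0, -12, 0],
  [-0.308, -0.154, -0.014, 0, 0, -14, 0],
  [-0.352, -0.176, -0.016, 0, 0, -16, 0],
])

```text
t: 0.95
position: [0.4354, 0.3057, 0.247]
tcp_rot: [-0.0, -0.024, 1.0, -0.0]
force: [0.2, 0.8, -0.3]
width: 0.0858
```

```bash
python3 -c "
from h import *
go([.55,.21,.25],97.6)"
```

```text
t 0.95 pos [0.4354 0.3057 0.247 ] d mm [-109.8 -101.1   -2.9] dist 149.3 rot [-0.04 -0.02 -4.8 ] F [ 0.2  0.8 -0.3] w 0.0858 q [ 0.47  0.06  1.51 -0.    1.58 -1.15]
```

Call:
move_arm([
  [-0.037, -0.034, -0.001, 0, 0, -1.6, 0],
  [-0.074, -0.067, -0.002, 0, 0, -3.2, 0],
  [-0.11, -0.101, -0.003, 0, 0, -4.8, 0],
  [-0.11, -0.101, -0.003, 0, 0, -4.8, 0.3],
  [-0.11, -0.101, -0.003, 0, 0, -4.8, 0.3],
  [-0.11, -0.101, -0.003, 0, 0, -4.8, 0.3],
  [-0.11, -0.101, -0.003, 0, 0, -4.8, 0.3],
  [-0.11, -0.101, -0.003, 0, 0, -4.8, 0.3],
])

```text
t: 1.75
position: [0.5495, 0.211, 0.2504]
tcp_rot: [0.0, -0.067, 0.998, -0.0]
force: [0.2, -0.7, 0.1]
width: 0.0596
```

```bash
cat > snap.py <<'E'
import sys,pickle
from h import *
k=sys.argv[1]
go([.55,.21,.25],97.6)
for n in sys.argv[2:]:
    c=optics.calibration(n); im=optics.camera(n); cv2.imwrite(f"pics/{n}{k}.png",im[:,:,::-1]); pickle.dump(c,open(f"pics/{n}{k}.pkl","wb"))
E
python3 snap.py 1 wrist
```

```text
t 1.75 pos [0.5495 0.211  0.2504] d mm [-0.3 -1.1  0.4] dist 1.2 rot [-0.03 -0.    0.08] F [ 0.2 -0.7  0.1] w 0.0596 q [ 0.24  0.17  1.37 -0.    1.6  -1.47]
```

View pics/wrist1.png

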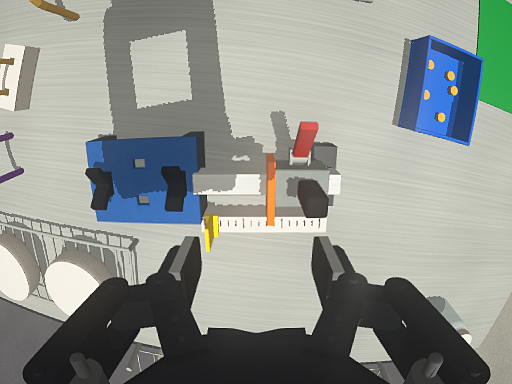

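The wrist view shows the plate at (145,180), the orange face at (271,190), the post top near (313,190), the yellow blade at (211,232) and the red lever at (305,140). I'll zoom to pick edges.

Run:
```python
from h import *
crop("pics/wrist1.png",80,120,140,140,5,"pics/w1a.png")
crop("pics/wrist1.png",195,110,150,115,5,"pics/w1b.png")
crop("pics/wrist1.png",195,200,50,60,10,"pics/w1c.png")
```

```text
(no output)
```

View pics/w1a.png

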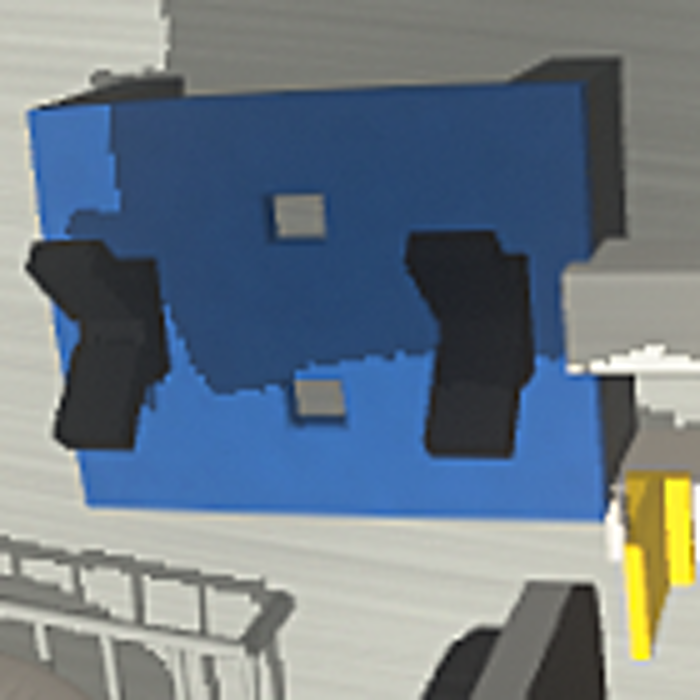

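View pics/w1b.png

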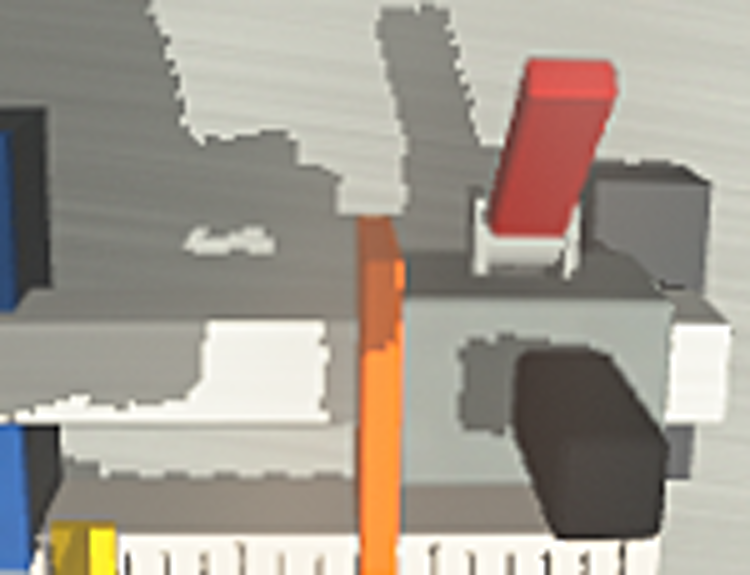

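View pics/w1c.png

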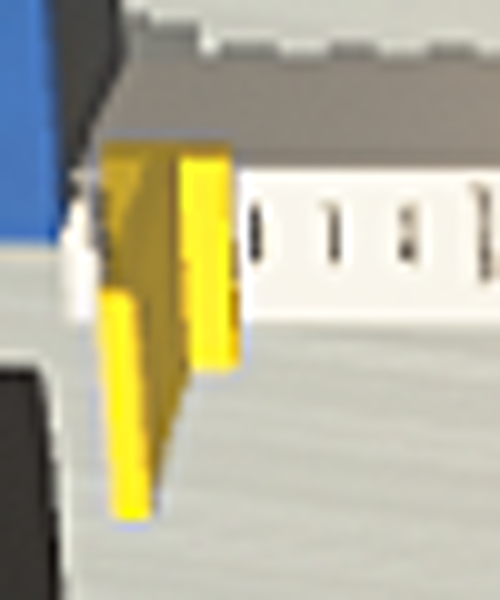

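```bash
cat >> h.py <<'E'
import pickle
def ld(n,k): return pickle.load(open(f"pics/{n}{k}.pkl","rb"))
def px(x,y,s,x0,y0): return ((x+.5)/s-.5+x0,(y+.5)/s-.5+y0)
E
python3 - <<'E'
from h import *
c=ld("wrist",1)
f=lambda x,y,z:onz("wrist",px(x,y,5,80,120),z,c)[:2]*1000
C=np.array([f(*p,.055) for p in [(30,112),(585,82),(605,520),(88,506)]]); print(C.round(1), C.mean(0)); print("rect",cv2.minAreaRect(C.astype(np.float32)))
s1,s2=f(295,218,.055),f(317,402,.055); print("slots",s1,s2,(s1+s2)/2,np.linalg.norm(s1-s2),np.degrees(np.arctan2(*(s2-s1)[::-1])))
mk=onz("wrist",px(125,405,10,195,200),.086,c)[:2]*1000
g=lambda x,y,z:onz("wrist",px(x,y,5,195,110),z,c)[:2]*1000
o1,o2=g(358,215,.102),g(360,570,.102); po=g(612,488,.140)
n=(s1+s2)/2; n=(C.mean(0)); yaw=np.radians(7.6); ex=np.array([np.cos(yaw),np.sin(yaw)]); ey=np.array([-ex[1],ex[0]])
for nm,p in dict(mark=mk,o1=o1,o2=o2,post=po,s1=s1,s2=s2).items(): print(nm,p.round(1),"jig",((p-n)@ex).round(1),((p-n)@ey).round(1))
E
```

```text
[[543.9 -11.1]
 [523.1 137.8]
 [632.5 151.2]
 [652.6   3. ]] [588.00687748  70.22670345]
rect ((587.8189086914062, 70.39278411865234), (110.26959991455078, 150.981201171875), 7.710234642028809)
slots [563.88951781  67.03464327] [611.40759088  73.8341281 ] [587.64855434  70.43438568] 48.002086016114966 8.143323051480435
mark [637.8 164.6] jig 61.9 87.0
o1 [523.8 217.5] jig -44.2 154.5
o2 [600. 229.] jig 32.9 155.8
post [560.8 269.4] jig -0.6 201.0
s1 [563.9  67. ] jig -24.3 0.0
s2 [611.4  73.8] jig 23.7 0.5
```

Checks agree with the given sizes: plate 110.3×151, slots 48.0 apart, mark at jig x = 61.9 (62 expected). Nest is at about (0.588, 0.0703) with yaw 7.7°. The face is at y≈155.5 and the mark at y≈87. I'll grip the post next.

```bash
cat >> h.py <<'E'
N=np.array([.5879,.0703]); YAW=np.radians(7.7)
EX=np.array([np.cos(YAW),np.sin(YAW)]); EY=np.array([-EX[1],EX[0]])
def J(x,y,z): p=N+x*EX+y*EY; return np.array([p[0],p[1],z])
def jig(p): d=np.asarray(p)[:2]-N; return d@EX,d@EY
E
python3 -c "
from h import *
go(J(0,.2005,.112),97.7)"
```

```text
t 1.8 pos [0.5497 0.2109 0.2504] d mm [-19.   56.1 138.4] dist 150.5 rot [-0.04  0.   -0.03] F [ 0.1 -0.7  0.3] w 0.0598 q [ 0.24  0.17  1.37 -0.    1.6  -1.47]
```

Call:
move_arm([
  [-0.015, 0.045, 0, 0, 0, 0, 0.3],
  [-0.019, 0.056, 0.03, 0, 0, 0, 0.3],
  [-0.019, 0.056, 0.07, 0, 0, 0, 0.3],
  [-0.019, 0.056, 0.105, 0, 0, 0, 0.3],
  [-0.019, 0.056, 0.13, 0, 0, 0, 0.3],
  [-0.019, 0.056, 0.138, 0, 0, 0, 0.3],
  [-0.019, 0.056, 0.138, 0, 0, 0, 0.6],
  [-0.019, 0.056, 0.138, 0, 0, 0, 0.9],
], newtons=40)

```text
t: 2.6
position: [0.5615, 0.2692, 0.1139]
tcp_rot: [0.001, -0.067, 0.998, -0.0]
force: [-0.3, -0.3, -0.0]
width: 0.0311
```

```bash
python3 -c "
from h import *
go(J(0,.1318,.112),97.7); print(jig(tool()[0]))"
```

```text
t 2.6 pos [0.5615 0.2692 0.1139] d mm [  0.5 -68.8   1.9] dist 68.9 rot [-0.02  0.11 -0.02] F [-0.3 -0.3 -0. ] w 0.0311 q [ 0.32  0.31  1.48 -0.    1.35 -1.38]
(np.float64(0.0005199503882649903), np.float64(0.20062488208816037))
```

Call:
move_arm([
  [0, 0, 0, 0, 0, 0, 1],
  [0, 0, 0, 0, 0, 0, 1],
  [0, 0, 0, 0, 0, 0, 1],
  [0, -0.015, 0, 0, 0, 0, 1],
  [0, -0.035, 0, 0, 0, 0, 1],
  [0, -0.055, 0, 0, 0, 0, 1],
  [0, -0.069, 0, 0, 0, 0, 1],
  [0, -0.069, 0, 0, 0, 0, 1],
])

```text
t: 3.4
position: [0.5713, 0.1993, 0.115]
tcp_rot: [0.002, -0.066, 0.998, -0.0]
force: [-1.8, -8.8, 6.0]
width: 0.0211
```

```bash
python3 snap.py 2 wrist; python3 -c "
from h import *
print(jig(tool()[0]))
crop('pics/wrist2.png',120,100,200,170,4,'pics/w2a.png')"
```

```text
t 3.4 pos [0.5713 0.1993 0.115 ] d mm [  19.3   13.3 -135. ] dist 137.1 rot [-0.05  0.18  0.01] F [-1.8 -8.8  6. ] w 0.0211 q [ 0.21  0.27  1.53 -0.    1.34 -1.49]
(np.float64(0.0008574656871406697), np.float64(0.13012269978099053))
```

View pics/w2a.png

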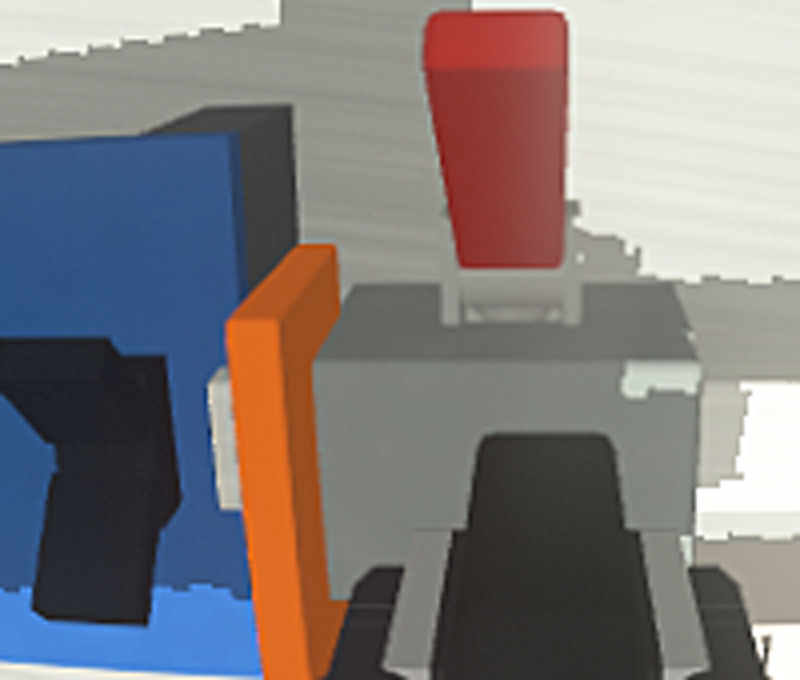

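The gripper holds the post and the face is near the mark. I'll measure the face and marker from the full picture.

```bash
python3 -c "
from h import *
c=ld('wrist',2)
for p in [(229,322),(262,670)]: print(jig(onz('wrist',px(*p,4,120,100),.102,c)))
crop('pics/wrist2.png',150,180,120,100,6,'pics/w2b.png')"
```

```text
(np.float64(-0.03431436189291839), np.float64(0.08566238507601613))
(np.float64(0.022761422632794057), np.float64(0.08500915478902804))
```

View pics/w2b.png

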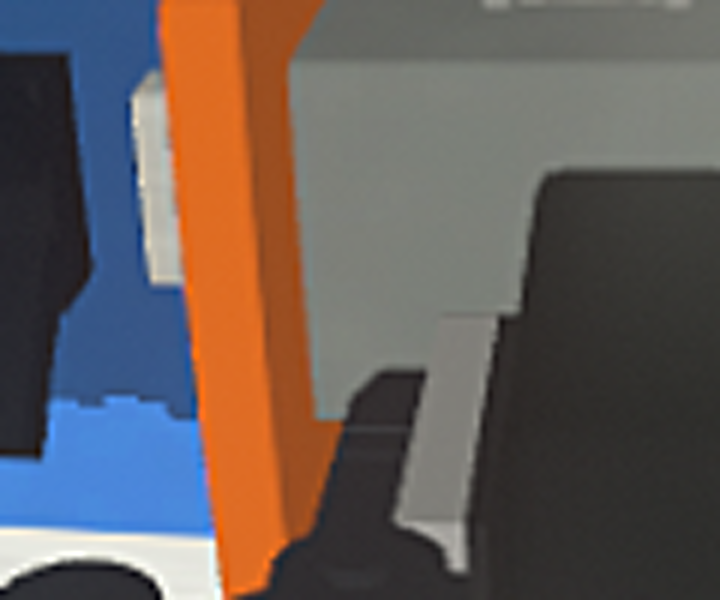

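Call:
move_arm([
  [0, 0.002, 0, 0, 0, 0, 1],
  [0, 0.0035, 0, 0, 0, 0, 1],
  [0, 0.0035, 0, 0, 0, 0, 1],
  [0, 0.0035, 0, 0, 0, 0, 0.3],
  [0, 0.0035, 0, 0, 0, 0, 0.3],
  [0, 0.0035, 0, 0, 0, 0, 0.3],
  [0, 0.0035, -0.03, 0, 0, 0, 0.3],
  [0, 0.0035, -0.07, 0, 0, 0, 0.3],
])

```text
t: 4.25
position: [0.5697, 0.2028, 0.1842]
tcp_rot: [-0.0, -0.066, 0.998, -0.001]
force: [0.2, 0.2, 0.9]
width: 0.0599
```

```bash
python3 -c "
from h import *
print(jig(tool()[0]));go(J(0,.09,.25),97.7)"
```

```text
(np.float64(-0.0002346835227769052), np.float64(0.13372999589510332))
t 4.25 pos [0.5697 0.2028 0.1842] d mm [ -0.3 -43.8 -65.7] dist 79.0 rot [-0.1  -0.02 -0.08] F [0.2 0.2 0.9] w 0.0599 q [ 0.22  0.23  1.44 -0.    1.47 -1.49]
```

Call:
move_arm([
  [0.02, -0.01, -0.02, 0, 0, 0, 1],
  [0.04, -0.02, -0.04, 0, 0, 0, 1],
  [0.05, -0.03, -0.06, 0, 0, 0, 1],
  [0.05, -0.03, -0.06, 0, 0, 0, 1],
  [0.05, -0.03, -0.06, 0, 0, 0, 1],
  [0.05, -0.03, -0.06, 0, 0, 0, 1],
  [0.05, -0.03, -0.06, 0, 0, 0, 1],
  [0.05, -0.03, -0.06, 0, 0, 0, 1],
])

```text
t: 5.05
position: [0.5242, 0.1668, 0.2436]
tcp_rot: [-0.001, -0.067, 0.998, -0.001]
force: [0.9, 0.3, 0.3]
width: -0.0001
```

```bash
python3 snap.py 3 wrist
```

```text
t 5.05 pos [0.5242 0.1668 0.2436] d mm [-31.3  39.4  -6.6] dist 50.8 rot [-0.1  -0.09  0.04] F [0.9 0.3 0.3] w -0.0001 q [ 0.17  0.1   1.47 -0.    1.57 -1.54]
```

View pics/wrist3.png

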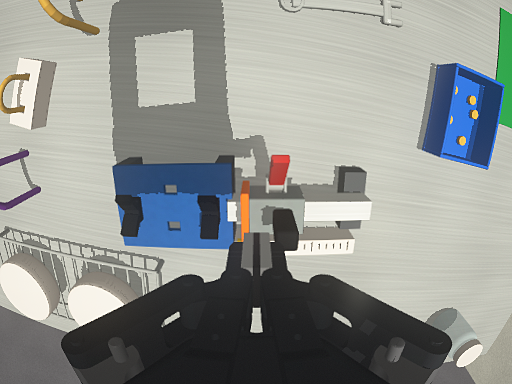

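The lever is still up at (280,168) and the face is at about (245,205). The fingers hide the marker, so I'll measure the face, lever and slots here.

```bash
python3 -c "
from h import *
crop('pics/wrist3.png',110,140,140,115,5,'pics/w3a.png')
crop('pics/wrist3.png',225,140,90,110,6,'pics/w3b.png')"
```

```text
(no output)
```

View pics/w3a.png

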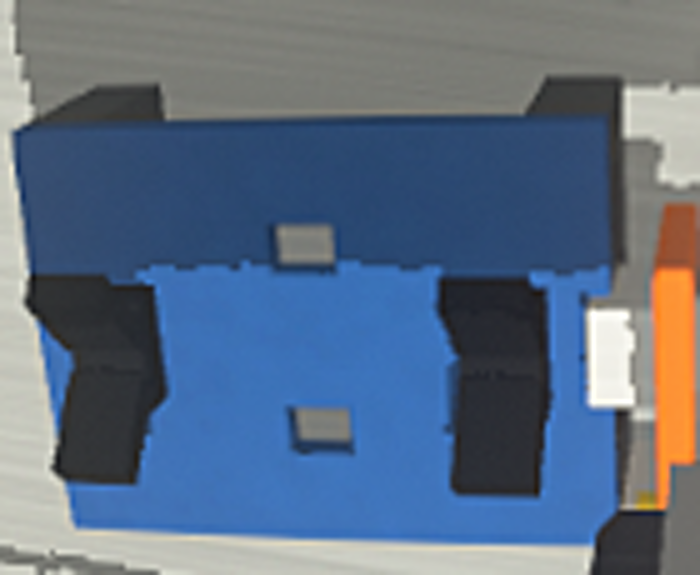

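View pics/w3b.png

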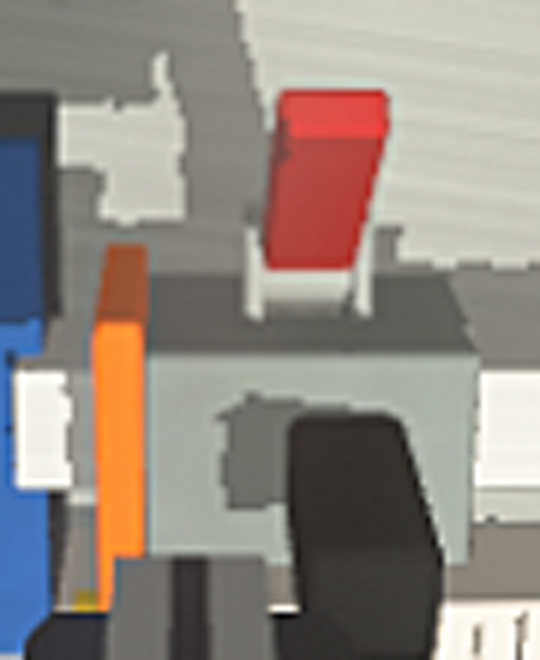

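```bash
python3 -c "
from h import *
c=ld('wrist',3)
mm=lambda p:(np.array(p)*1000).round(1)
for p in [(94,322),(98,550)]: print('face',mm(jig(onz('wrist',px(*p,6,225,140),.102,c))))
for p in [(282,112),(386,112)]: print('lever tip edge',mm(jig(onz('wrist',px(*p,6,225,140),.112,c))))
print('post',mm(jig(onz('wrist',px(370,605,6,225,140),.140,c))))
for p in [(303,248),(321,430)]: print('slot',mm(jig(onz('wrist',px(*p,5,110,140),.055,c))))
for p in [(17,130),(612,115),(75,528)]: print('plate',mm(jig(onz('wrist',px(*p,5,110,140),.055,c))))
a=[jig(onz('wrist',px(*p,5,110,140),.087,c)) for p in [(65,440),(140,305)]]
go(J(-.078,.1265,.135),97.7)
"
```

```text
face [-34.7  87.7]
face [ 7.8 87.5]
lever tip edge [-72.8 118.4]
lever tip edge [-72.9 134.9]
post [ -0.8 131.9]
slot [-24.2   0.1]
slot [24.  -0.1]
plate [-55.1 -73.9]
plate [-56.   76.1]
plate [ 55.6 -75.4]
t 5.1 pos [0.5242 0.1667 0.2437] d mm [ 27.7  22.6 108.7] dist 114.4 rot [-0.1  -0.07 -0.06] F [ 0.8  1.1 -0.8] w -0.0002 q [ 0.17  0.1   1.47 -0.    1.57 -1.54]
```

Call:
move_arm([
  [0.01, 0.015, 0.04, 0, 0, 0, 1],
  [0.018, 0.0225, 0.08, 0, 0, 0, 1],
  [0.018, 0.0225, 0.118, 0, 0, 0, 1],
  [0.02, 0.0225, 0.132, 0, 0, 0, 1],
  [0.024, 0.0225, 0.144, 0, 0, 0, 1],
  [0.03, 0.0225, 0.156, 0, 0, 0, 1],
  [0.036, 0.0225, 0.168, 0, 0, 0, 1],
  [0.039, 0.0225, 0.18, 0, 0, 0, 1],
])

```text
t: 5.9
position: [0.4821, 0.1834, 0.0633]
tcp_rot: [-0.0, -0.067, 0.998, -0.001]
force: [1.5, 0.3, 1.1]
width: -0.0001
```

```bash
python3 -c "
from h import *
print(jig(tool()[0]));go(J(-.09,.1265,.052),97.7)"
```

```text
(np.float64(-0.08963816464097593), np.float64(0.1262874138277641))
t 5.9 pos [0.4821 0.1834 0.0633] d mm [ 0.4  0.2 11.3] dist 11.3 rot [-0.1  -0.05 -0.07] F [1.5 0.3 1.1] w -0.0001 q [ 0.22  0.15  1.79 -0.    1.2  -1.49]
```

Call:
move_arm([
  [0, 0, 0.006, 0, 0, 0, 1],
  [0, 0, 0.011, 0, 0, 0, 1],
  [0, 0, 0.013, 0, 0, 0, 1],
  [0, 0, 0.013, 0, 0, 0, 1],
  [0, 0, -0.03, 0, 0, 0, 1],
  [0, 0, -0.08, 0, 0, 0, 0.2],
  [0, -0.03, -0.13, 0, 0, 0, 0.2],
  [0, -0.06, -0.17, 0, 0, 0, 0.2],
])

```text
t: 6.7
position: [0.4896, 0.129, 0.229]
tcp_rot: [0.0, -0.067, 0.998, -0.001]
force: [1.8, 0.3, 0.4]
width: 0.0431
```

```bash
python3 snap.py 4 wrist
```

```text
t 6.7 pos [0.4896 0.129  0.229 ] d mm [-70.7  72.1 -21.1] dist 103.2 rot [-0.1   0.02  0.14] F [1.8 0.3 0.4] w 0.0431 q [ 0.11  0.01  1.6  -0.    1.54 -1.6 ]
```

View pics/wrist4.png

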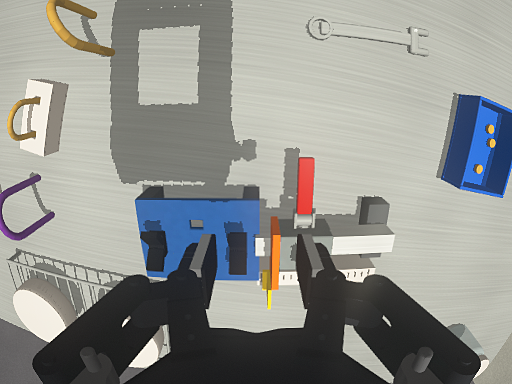

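The lever now lies flat (tip at (306,158)), and the yellow blade (268,290) lines up with the orange face (275,250). I'll verify both numerically.

```bash
python3 -c "
from h import *
crop('pics/wrist4.png',245,145,80,170,4,'pics/w4a.png')
c=ld('wrist',4)
print(jig(onz('wrist',(306,158),.0535,c)))"
```

```text
(np.float64(-0.1033230542382416), np.float64(0.12593743942962546))
```

View pics/w4a.png

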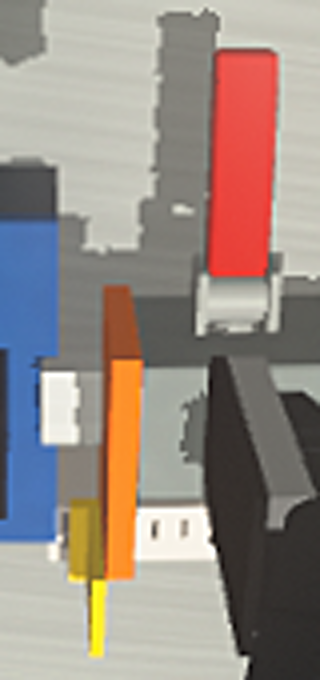

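```bash
python3 -c "
from h import *
c=ld('wrist',4)
mm=lambda p:(np.array(p)*1000).round(1)
print('mark',mm(jig(onz('wrist',px(97,618,4,245,145),.086,c))))
for p in [(107,358),(106,575)]: print('face',mm(jig(onz('wrist',px(*p,4,245,145),.102,c))))
# pipe coarse: top cam
im=cv2.imread('pics/top0.png')
for u in [(375,183),(383,241)]: print(onz('top',u,.067)*1000)
"
```

```text
mark [62.1 86.4]
face [-35.   86.5]
face [33.5 87.8]
[ 587.26772261 -336.89668118   67.        ]
[ 396.28949617 -362.11758461   67.        ]
```

Face and mark agree (86.4 against 86.5–87.8), and the lever tip at x = −103 means it is level and locked. Next I'll go and look at the pipe and the U-bolt.

```bash
python3 -c "
from h import *
go([.485,-.33,.25],97.5)"
```

```text
t 6.75 pos [0.4918 0.1255 0.2355] d mm [  67.2 -450.6  -13.4] dist 455.8 rot [-0.21  0.45  0.13] F [ 0.8 -3.   8.2] w 0.0508 q [ 0.1   0.    1.59 -0.    1.54 -1.6 ]
```

Call:
move_arm([
  [0.006, -0.04, -0.002, 0, 0, 0, 0],
  [0.013, -0.088, -0.004, 0, 0, 0, 0],
  [0.02, -0.136, -0.006, 0, 0, 0, 0],
  [0.027, -0.184, -0.008, 0, 0, 0, 0],
  [0.034, -0.232, -0.01, 0, 0, 0, 0],
  [0.041, -0.28, -0.012, 0, 0, 0, 0],
  [0.048, -0.328, -0.013, 0, 0, 0, 0],
  [0.055, -0.376, -0.013, 0, 0, 0, 0],
])

```text
t: 7.55
position: [0.4869, -0.2567, 0.2497]
tcp_rot: [0.004, -0.066, 0.998, -0.002]
force: [0.8, 0.3, 0.1]
width: 0.0854
```

```bash
python3 snap.py 5 wrist; python3 -c "
from h import *
go([.485,-.33,.25],97.5)"
```

```text
t 7.55 pos [ 0.4869 -0.2567  0.2497] d mm [-124.3  454.3   -1.2] dist 471.0 rot [-0.24  0.48  0.01] F [0.8 0.3 0.1] w 0.0854 q [-0.63  0.09  1.47  0.    1.57 -2.33]
t 7.6 pos [ 0.4863 -0.2627  0.2487] d mm [ 10.  -66.5  -0.9] dist 67.3 rot [-0.34  0.38 -0.06] F [-3.6 -5.1 -2.6] w 0.0856 q [-0.63  0.09  1.47  0.    1.57 -2.34]
```

View pics/wrist5.png

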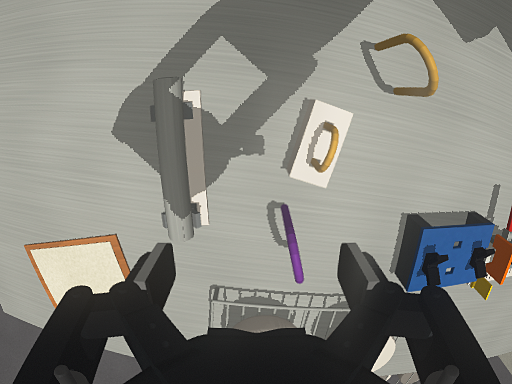

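The pipe is at (173,160) on its stand and the park block with the brass U-bolt is at (322,145). The purple one at (292,243) and the larger brass one at (408,65) are decoys. Zooming in.

```bash
python3 -c "
from h import *
crop('pics/wrist5.png',130,65,100,185,3,'pics/w5a.png')
crop('pics/wrist5.png',280,90,80,105,7,'pics/w5b.png')"
```

```text
(no output)
```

View pics/w5a.png

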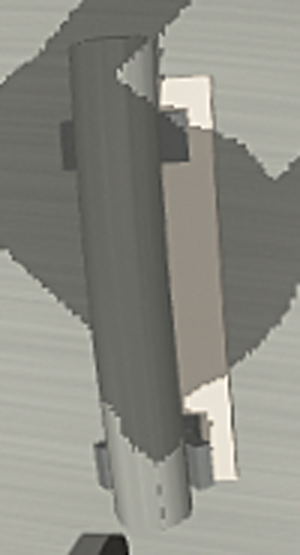

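View pics/w5b.png

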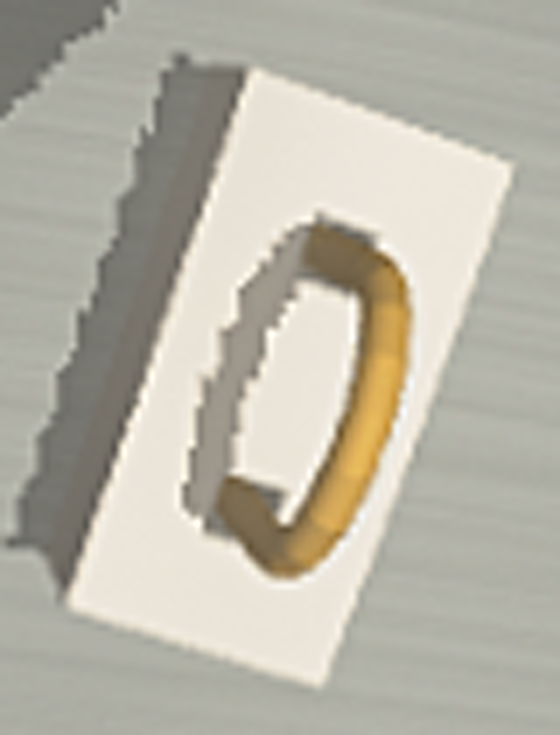

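```bash
cat > m5.py <<'E'
from h import *
c=ld('wrist',5)
a=lambda x,y,z:(onz('wrist',px(x,y,3,130,65),z,c)*1000)[:2]
b=lambda x,y,z:(onz('wrist',px(x,y,7,280,90),z,c)*1000)[:2]
p1,p2=a(117,90,.05),a(143.5,400,.05); d=(p2-p1)/np.linalg.norm(p2-p1)
print('axis pts',p1.round(1),p2.round(1),'ang',np.degrees(np.arctan2(d[1],d[0])))
e1,e2=a(112,38,.063),a(156,530,.063); print('ends',e1,e2,np.linalg.norm(e2-e1)); m=(e1+e2)/2; m=p1+d*((m-p1)@d); print('centre',m)
for y,l,r in [(90,73,161),(400,104,183)]:
    q,w=a(l,y,.05),a(r,y,.05); n=np.array([-d[1],d[0]]); print('width',abs((w-q)@n), 'slant exp')
C=np.array([b(*p,.038) for p in [(250,67),(513,163),(323,688),(68,605)]]); print('park',cv2.minAreaRect(C.astype(np.float32)),C.mean(0))
h1,h2=b(340,252,.038),b(248,507,.038); print('holes',h1,h2,(h1+h2)/2,np.linalg.norm(h1-h2),np.degrees(np.arctan2(*(h2-h1)[::-1])))
print('bow',b(370,410,.089))
# top view
for u in [(375,183),(383,241)]: print('top pipe z.067',onz('top',u,.067)[:2]*1000)
o,dd=ray('wrist',(0,0),c); print('cam',o)
E
python3 m5.py
```

```text
axis pts [ 417.2 -369.7] [ 543.2 -349.7] ang 8.991927111529527
ends [ 397.19468224 -369.84627422] [ 596.68194193 -339.26348689] 201.81792204373002
centre [ 497.32297386 -356.98575611]
width 36.10622462575154 slant exp
width 34.719187199788855 slant exp
park ((455.15435791015625, -181.78758239746094), (49.93852233886719, 100.66922760009766), 80.652099609375) [ 454.96475403 -181.7462271 ]
holes [ 430.50972745 -177.31213931] [ 477.71268408 -185.55502441] [ 454.11120577 -181.43358186] 47.91726484012184 -9.905477758869432
bow [ 449.8822127  -181.27567498]
top pipe z.067 [ 587.26772261 -336.89668118]
top pipe z.067 [ 396.28949617 -362.11758461]
cam [ 0.40658679 -0.26700638  0.39214211]
```

```bash
python3 -c "
from h import *
go([.496,-.356,.14],99)"
```

```text
t 7.6 pos [ 0.4863 -0.2627  0.2487] d mm [  3.2 -93.1 109.3] dist 143.6 rot [-0.34  0.38 -1.56] F [-3.6 -5.1 -2.6] w 0.0856 q [-0.63  0.09  1.47  0.    1.57 -2.34]
```

Call:
move_arm([
  [0.001, -0.04, 0, 0, 0, -0.5, 0],
  [0.002, -0.08, 0.005, 0, 0.2, -1, 0],
  [0.003, -0.093, 0.03, -0.3, 0.4, -1.5, 0],
  [0.003, -0.093, 0.06, -0.3, 0.4, -1.5, 0],
  [0.003, -0.093, 0.09, -0.3, 0.4, -1.5, 0],
  [0.003, -0.093, 0.109, -0.3, 0.4, -1.5, 0],
  [0.003, -0.093, 0.109, -0.3, 0.4, -1.5, 0],
  [0.003, -0.093, 0.109, -0.3, 0.4, -1.5, 0],
])

```text
t: 8.4
position: [0.4964, -0.3561, 0.1409]
tcp_rot: [-0.0, -0.078, 0.997, -0.0]
force: [0.1, 0.1, 0.4]
width: 0.0858
```

```bash
python3 snap.py 6 wrist
```

```text
t 8.4 pos [ 0.4964 -0.3561  0.1409] d mm [-140.8  550.8 -109.7] dist 579.0 rot [-0.05 -0.01  1.33] F [0.1 0.1 0.4] w 0.0858 q [-0.75  0.27  1.48 -0.    1.39 -2.47]
```

View pics/wrist6.png

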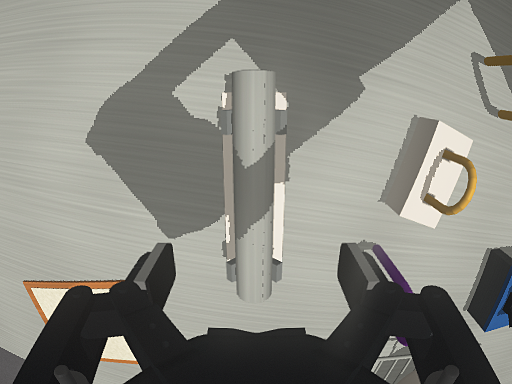

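The pipe runs straight down between the fingers (midline x≈254–255, ends at y≈70 and 301). Computing the offset.

```bash
python3 -c "
from h import *
c=ld('wrist',6); P,Q,o=tool()
f=lambda u,v,z:(Q.inv().apply(onz('wrist',(u,v),z,c)-P)*1000).round(1)
print(f(253.5,90,.05),f(255,285,.05),'ends',f(253.5,70,.065),f(255,301,.065))
go([.4957,-.356,.031],99)"
```

```text
[85.6 -1.7 91.5] [-91.4  -0.9  91.6] ends [100.   -1.6  76.5] [-99.3  -0.9  76.6]
t 8.45 pos [ 0.4967 -0.3562  0.1416] d mm [  1.    0.6 110.6] dist 110.6 rot [-0.11  0.03 -0.06] F [-0.   0.1 -0.2] w 0.0854 q [-0.75  0.27  1.48 -0.    1.39 -2.47]
```

Call:
move_arm([
  [0, -0.001, 0.03, 0, 0, 0, 0],
  [0, -0.0013, 0.065, 0, 0, 0, 0],
  [0, -0.0013, 0.095, 0, 0, 0, 0],
  [0, -0.0013, 0.11, 0, 0, 0, 0],
  [0, -0.0013, 0.11, 0, 0, 0, 0.4],
  [0, -0.0013, 0.11, 0, 0, 0, 0.8],
  [0, -0.0013, 0.11, 0, 0, 0, 1],
  [0, -0.0013, 0.11, 0, 0, 0, 1],
], newtons=60)

```text
t: 9.25
position: [0.4977, -0.3583, 0.0334]
tcp_rot: [0.001, -0.078, 0.997, -0.002]
force: [-3.4, 2.3, 10.6]
width: 0.0322
```

```bash
python3 -c "
from h import *
go(J(0,-.03,.19),7.7)
go(J(0,-.03,.19),187.7)"
```

```text
t 9.25 pos [ 0.4977 -0.3583  0.0334] d mm [-155.4  378.8 -157.7] dist 438.8 rot [-2.800e-01 -8.000e-02 -8.876e+01] F [-3.4  2.3 10.6] w 0.0322 q [-0.75  0.36  1.59 -0.    1.19 -2.48]
t 9.25 pos [ 0.4977 -0.3583  0.0334] d mm [-155.4  378.8 -157.7] dist 438.8 rot [-2.800e-01 -8.000e-02 -8.876e+01] F [-3.4  2.3 10.6] w 0.0322 q [-0.75  0.36  1.59 -0.    1.19 -2.48]
```

Call:
move_arm([
  [0, 0, -0.03, 0, 0, 0, 1],
  [0, 0, -0.075, 0, 0, 0, 1],
  [0, 0, -0.12, 0, 0, 6, 1],
  [-0.0155, 0.038, -0.155, 0, 0, 14, 1],
  [-0.031, 0.076, -0.158, 0, 0, 22, 1],
  [-0.0465, 0.114, -0.158, 0, 0, 30, 1],
  [-0.062, 0.152, -0.158, 0, 0, 38, 1],
  [-0.0775, 0.19, -0.158, 0, 0, 46, 1],
])

```text
t: 10.05
position: [0.5443, -0.1564, 0.1918]
tcp_rot: [0.002, 0.321, 0.947, -0.001]
force: [0.5, -0.6, -2.9]
width: 0.032
```

```bash
cat >> h.py <<'E'
def goy(p,yaw):
    """like go but without half-turn folding"""
    P,Q,o=tool(); a=np.radians(yaw)
    y=np.array([np.cos(a),np.sin(a),0]); z=np.array([0,0,-1.]); T=np.column_stack([np.cross(y,z),y,z]); D=Q.as_matrix().T@T
    d=Q.inv().apply(np.asarray(p)-P); r=np.degrees(R.from_matrix(D).as_rotvec())
    print("t",round(o["t"],2),"jig",np.round(np.array(jig(P))*1000,1),"z",P[2].round(4),"d mm",(d*1000).round(1),"dist",(1000*np.linalg.norm(d)).round(1),"rot",r.round(2),"F",o["force"].round(1),"w",round(o["width"],4),"q",o["q"].round(2))
E
python3 -c "
from h import *
goy(J(0,-.03,.19),7.7)"
```

```text
t 10.05 jig [ -73.5 -218.9] z 0.1918 d mm [ 81.8 185.4   1.2] dist 202.7 rot [ 0.08  0.32 44.91] F [ 0.5 -0.6 -2.9] w 0.032 q [-0.41  0.15  1.52 -0.    1.47 -1.33]
```

Call:
move_arm([
  [0.0136, 0.031, 0, 0, 0, 7.5, 1],
  [0.0272, 0.062, 0, 0, 0, 15, 1],
  [0.041, 0.093, 0, 0, 0, 22.5, 1],
  [0.0545, 0.124, 0, 0, 0, 30, 1],
  [0.068, 0.155, 0, 0, 0, 37.5, 1],
  [0.082, 0.1855, 0.001, 0, 0.3, 45, 1],
  [0.082, 0.1855, 0.001, 0, 0.3, 45, 1],
  [0.082, 0.1855, 0.001, 0, 0.3, 45, 1],
])

```text
t: 10.85
position: [0.5918, 0.0413, 0.1905]
tcp_rot: [0.001, 0.658, 0.753, 0.001]
force: [-0.3, -0.4, -2.8]
width: 0.0325
```

```bash
python3 snap.py 7 wrist; python3 -c "
from h import *
goy(J(0,-.03,.1),7.7)"
```

```text
t 10.85 pos [0.5918 0.0413 0.1905] d mm [172.8 -18.5 -59.5] dist 183.7 rot [ 7.000e-02  7.000e-02 -8.984e+01] F [-0.3 -0.4 -2.8] w 0.0325 q [-0.06  0.2   1.46  0.    1.48 -0.2 ]
t 10.9 jig [ -0.2 -30. ] z 0.1905 d mm [ 0.   0.1 90.5] dist 90.5 rot [0.09 0.01 0.02] F [ 0.1  0.7 -3.4] w 0.0324 q [-0.06  0.2   1.46  0.    1.48 -0.2 ]
```

View pics/wrist7.png

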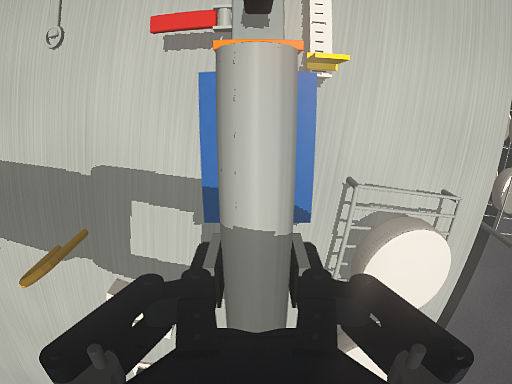

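The pipe hangs straight above the jig with its far end at about (256,47). I'll compute the pipe's end and lateral position in the jig frame.

```bash
python3 -c "
from h import *
crop('pics/wrist7.png',190,20,130,60,6,'pics/w7a.png')
c=ld('wrist',7)
mm=lambda p:(np.array(p)*1000).round(1)
for z in (.207,.2155,.224): print(mm(jig(onz('wrist',(256,48),z,c))))
for l,r,v in [(217,297,80),(219.5,294,200)]: print(mm(jig(onz('wrist',(l,v),.207,c))),mm(jig(onz('wrist',(r,v),.207,c))))
"
```

```text
[-1.2 70.5]
[-1.2 69.1]
[-1.2 67.6]
[-17.5  56.9] [16.1 57. ]
[-17.8   3.6] [16.2  3.6]
```

View pics/w7a.png

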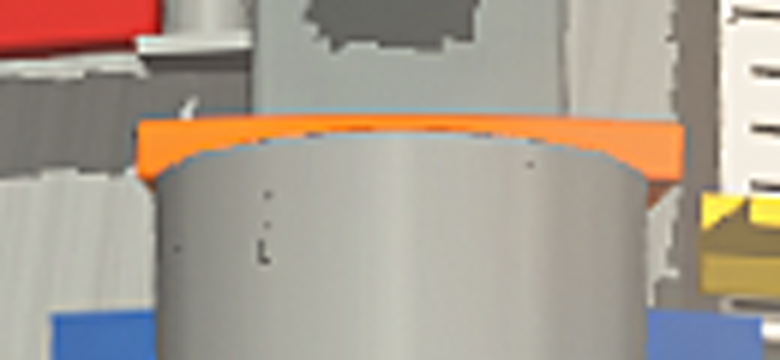

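Call:
move_arm([
  [0.002, 0.0007, 0.03, 0, 0, 0, 1],
  [0.004, 0.0007, 0.06, 0, 0, 0, 1],
  [0.007, 0.0007, 0.085, 0, 0, 0, 1],
  [0.009, 0.0007, 0.1, 0, 0, 0, 1],
  [0.01, 0.0007, 0.11, 0, 0, 0, 1],
  [0.01, 0.0007, 0.112, 0, 0, 0, 1],
  [0.01, 0.0007, 0.112, 0, 0, 0, 1],
  [0.01, 0.0007, 0.112, 0, 0, 0, 1],
])

```text
t: 11.7
position: [0.5918, 0.0504, 0.0797]
tcp_rot: [0.001, 0.658, 0.753, 0.001]
force: [0.4, -0.1, -2.5]
width: 0.0322
```

```bash
python3 snap.py 8 wrist; python3 -c "
from h import *
goy(J(0,-.013,.0744),7.7)
crop('pics/wrist8.png',170,0,170,130,4,'pics/w8a.png')
c=ld('wrist',7)
for v,z in ((42,.224),(50.8,.207)): print(jig(onz('wrist',(256,v),z,c)))
"
```

```text
t 11.7 pos [0.5918 0.0504 0.0797] d mm [ 163.7  -19.5 -170.4] dist 237.1 rot [  0.12   0.16 -89.88] F [ 0.4 -0.1 -2.5] w 0.0322 q [-0.04  0.28  1.59  0.    1.26 -0.18]
t 11.75 jig [  1.2 -20.2] z 0.0796 d mm [ 7.2 -1.2  5.2] dist 9.0 rot [0.18 0.03 0.02] F [-0.2  0.5 -2.9] w 0.0324 q [-0.04  0.28  1.59  0.    1.26 -0.18]
(np.float64(-0.0011815161656065312), np.float64(0.06992998704446599))
(np.float64(-0.0011605431092529346), np.float64(0.06925263222352379))
```

View pics/wrist8.png

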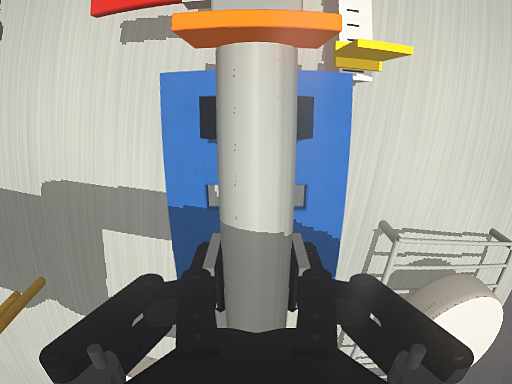

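View pics/w8a.png

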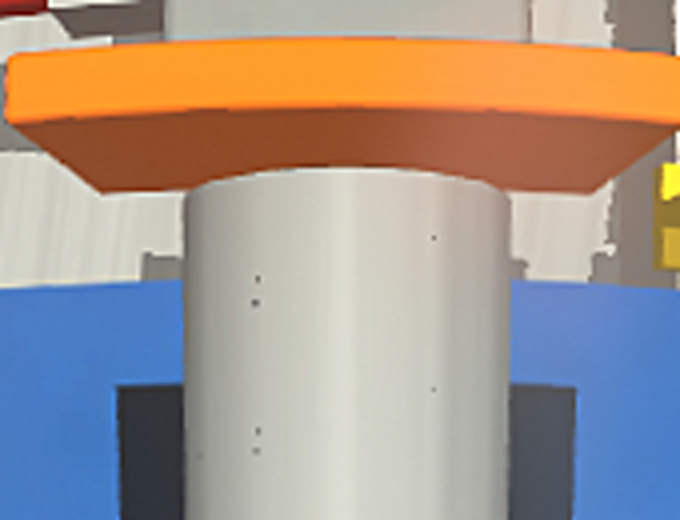

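```bash
python3 -c "
from h import *
c=ld('wrist',8)
mm=lambda p:(np.array(p)*1000).round(1)
f=lambda x,y,z:mm(jig(onz('wrist',px(x,y,4,170,0),z,c)))
print('rim',f(348,167,.1133),'sides',f(185,205,.0963),f(509,205,.0963))
print('face',f(348,108,.102),f(8,124,.102),f(676,124,.102))
for l,r,v in [(217,296.5,80),(219.5,293.5,200)]: print(mm(jig(onz('wrist',(l,v),.0963,c))),mm(jig(onz('wrist',(r,v),.0963,c))))
"
```

```text
rim [ 0.3 79.2] sides [-16.6  78.6] [17.2 78.6]
face [ 0.4 87.6] [-34.2  87.6] [33.8 87.6]
[-16.2  65.9] [17.1 66. ]
[-16.5  12.8] [17.2 12.7]
```

Call:
move_arm([
  [0, -0.0005, 0.002, 0, 0, 0, 1],
  [0.001, -0.0005, 0.004, 0, 0, 0, 1],
  [0.003, -0.0005, 0.004, 0, 0, 0, 1],
  [0.005, -0.0005, 0.004, 0, 0, 0, 1],
  [0.0065, -0.0005, 0.004, 0, 0, 0, 1],
  [0.0075, -0.0005, 0.004, 0, 0, 0, 1],
  [0.0083, -0.0005, 0.004, 0, 0, 0, 1],
  [0.0088, -0.0005, 0.004, 0, 0, 0, 1],
])

```text
t: 12.55
position: [0.5903, 0.0584, 0.0757]
tcp_rot: [0.002, 0.658, 0.753, 0.001]
force: [0.6, -8.5, -2.3]
width: 0.0322
```

```bash
python3 snap.py 9 wrist; python3 -c "
from h import *
goy(J(0,-.013,.0744),7.7)
crop('pics/wrist9.png',170,0,170,130,4,'pics/w9a.png')
"
```

```text
t 12.55 pos [0.5903 0.0584 0.0757] d mm [ 155.3  -19.  -174.6] dist 234.5 rot [ 6.000e-02  2.300e-01 -8.988e+01] F [ 0.6 -8.5 -2.3] w 0.0322 q [-0.03  0.28  1.6  -0.    1.25 -0.16]
t 12.6 jig [  0.8 -12.1] z 0.0757 d mm [-0.9 -0.8  1.3] dist 1.7 rot [0.18 0.11 0.02] F [ 0.4 -6.2 -2.1] w 0.0321 q [-0.03  0.28  1.6  -0.    1.25 -0.16]
```

View pics/w9a.png

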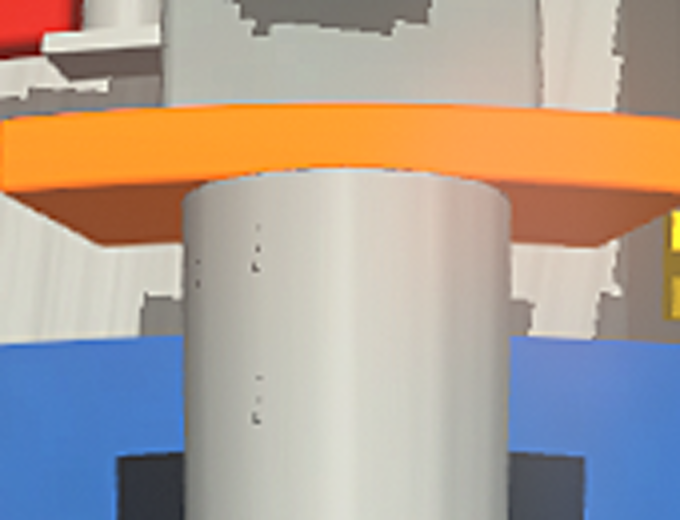

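Call:
move_arm([
  [0, -0.0003, 0.001, 0, 0, 0, 1],
  [0, -0.0005, 0.002, 0, 0, 0, 1],
  [0, -0.0005, 0.002, 0, 0, 0, 0.8],
  [0, -0.0005, 0.002, 0, 0, 0, 0.5],
  [0, -0.0005, 0.002, 0, 0, 0, 0.3],
  [0, -0.0005, 0.001, 0, 0, 0, 0.3],
  [0, -0.0005, -0.02, 0, 0, 0, 0.3],
  [0, -0.0005, -0.05, 0, 0, 0, 0.3],
])

```text
t: 13.4
position: [0.5886, 0.0584, 0.1248]
tcp_rot: [0.0, 0.658, 0.753, -0.0]
force: [0.9, -0.1, 0.0]
width: 0.0593
```

```bash
python3 snap.py 10 wrist scene; python3 -c "
from h import *
goy(J(-.03,-.1,.25),-9.5)
crop('pics/scene10.png',225,120,110,120,5,'pics/s10a.png')
"
```

```text
t 13.4 pos [0.5886 0.0584 0.1248] d mm [ 155.2  -18.  -125.4] dist 200.3 rot [-6.000e-02  5.000e-02 -8.988e+01] F [ 0.9 -0.1  0. ] w 0.0593 q [-0.03  0.24  1.55 -0.    1.35 -0.17]
t 13.5 jig [  1.6 -12.2] z 0.1295 d mm [ -88.1  -30.6 -120.5] dist 152.4 rot [ 0.49  0.08 17.22] F [-0.2  0.6  0.3] w 0.06 q [-0.03  0.24  1.54 -0.    1.35 -0.17]
```

View pics/wrist10.png

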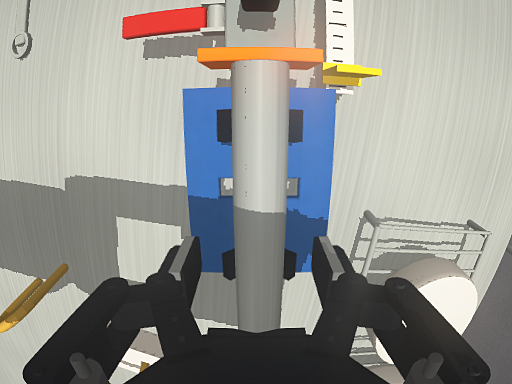

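View pics/s10a.png

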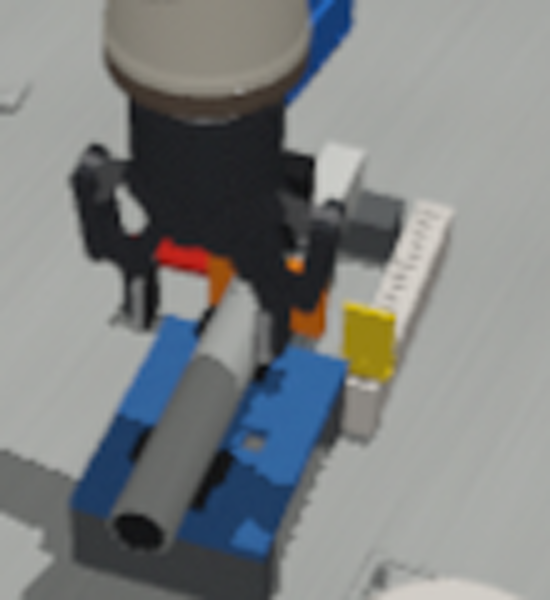

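The pipe lies in both saddles with its end at the orange face (259,60), the mark at (350,70), and the slots still visible at (226,187) and (293,187). Numeric check:

```bash
python3 -c "
from h import *
crop('pics/wrist10.png',190,30,200,70,4,'pics/w10a.png')
crop('pics/wrist10.png',200,160,120,50,6,'pics/w10b.png')
"
```

```text
(no output)
```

View pics/w10a.png

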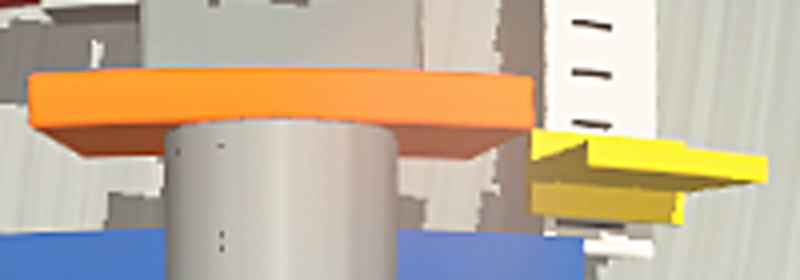

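View pics/w10b.png

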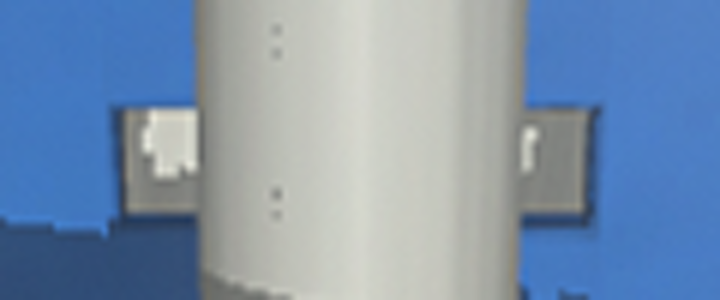

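```bash
python3 -c "
from h import *
c=ld('wrist',10)
mm=lambda p:(np.array(p)*1000).round(1)
f=lambda x,y,z:mm(jig(onz('wrist',px(x,y,4,190,30),z,c)))
print('rim',f(285,120,.108),'sides',f(166,140,.091),f(396,138,.091))
print('face',f(285,118,.102),f(30,124,.102),f(533,130,.102))
print('mark',f(678,160,.086))
g=lambda x,y,z:mm(jig(onz('wrist',px(x,y,6,200,160),z,c)))
print('slots outer',g(115,163,.055),g(597,163,.055),g(115,103,.055),g(115,222,.055))
print('pipe sides',g(196,150,.091),g(525,150,.091))
for l,r,v in [(232,289,80),(235,285,215)]: print(v,mm(jig(onz('wrist',(l,v),.091,c))),mm(jig(onz('wrist',(r,v),.091,c))))
goy([.4546,-.1816,.25],-9.5)
"
```

```text
rim [ 0.7 87. ] sides [-16.4  86.3] [17.1 86.7]
face [ 0.8 88.1] [-34.4  88.2] [35.1 87.6]
mark [62.2 86.6]
slots outer [-30.    0.5] [30.6  0.5] [-29.8   8.3] [-30.4  -7.4]
pipe sides [-16.7  13.1] [17.5 13.1]
80 [-15.9  77.1] [17.4 77.2]
215 [-15.5  -7.4] [16.8 -7.4]
t 13.5 jig [  1.6 -12.2] z 0.1295 d mm [-219.8 -166.5 -121.3] dist 301.2 rot [ 0.49  0.08 17.22] F [-0.2  0.6  0.3] w 0.06 q [-0.03  0.24  1.54 -0.    1.35 -0.17]
```

Step 3 geometry is good: the pipe end is at about 86.5–87, the face at 88, the mark at 86.6, and the pipe axis is within 1 mm. Now the U-bolt.

Call:
move_arm([
  [0, 0, -0.04, 0, 0, 0, 0.2],
  [-0.02, -0.015, -0.08, 0, 0, 2, 0],
  [-0.055, -0.042, -0.11, 0, 0, 5, 0],
  [-0.095, -0.072, -0.121, 0, 0, 8, 0],
  [-0.135, -0.102, -0.121, 0, 0, 11, 0],
  [-0.175, -0.132, -0.121, 0.3, 0, 14, 0],
  [-0.21, -0.158, -0.121, 0.5, 0, 17, 0],
  [-0.22, -0.166, -0.121, 0.5, 0, 17.2, 0],
])

```text
t: 14.3
position: [0.4532, -0.1847, 0.2494]
tcp_rot: [0.001, 0.765, 0.644, -0.001]
force: [-0.3, 0.5, 0.2]
width: 0.0856
```

```bash
python3 snap.py 11 wrist; python3 -c "
from h import *
goy([.4546,-.1816,.15],-9.5)"
```

```text
t 14.3 pos [ 0.4532 -0.1847  0.2494] d mm [405.4  28.5  -1.4] dist 406.4 rot [5.000e-02 1.200e-01 7.263e+01] F [-0.3  0.5  0.2] w 0.0856 q [-0.54 -0.04  1.6  -0.    1.58 -0.37]
t 14.35 jig [-167.5 -234.6] z 0.2495 d mm [ 3.4  0.8 99.4] dist 99.5 rot [-0.02  0.11 -0.2 ] F [-0.6 -1.1  0.2] w 0.0852 q [-0.54 -0.03  1.6  -0.    1.58 -0.37]
```

View pics/wrist11.png

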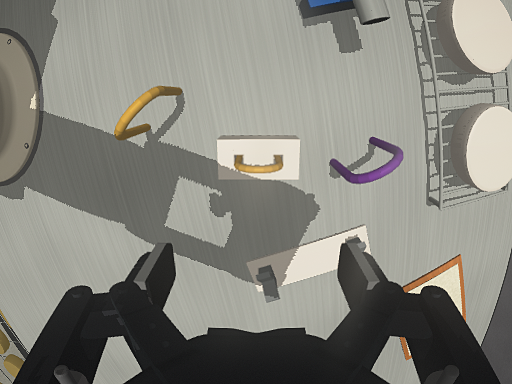

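The block is at (259,158) with the smaller brass U-bolt upright in it, legs at about (238,160) and (281,160). Measuring.

```bash
python3 -c "
from h import *
crop('pics/wrist11.png',210,130,100,60,7,'pics/w11a.png')"
```

```text
(no output)
```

View pics/w11a.png

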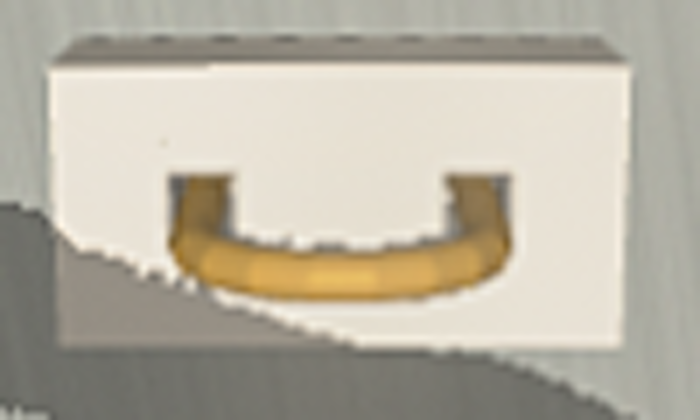

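```bash
python3 -c "
from h import *
c=ld('wrist',11)
f=lambda x,y,z:(onz('wrist',px(x,y,7,210,130),z,c)*1000)[:2]
C=np.array([f(*p,.038) for p in [(48,65),(630,65),(623,348),(57,348)]]); print(cv2.minAreaRect(C.astype(np.float32)),C.mean(0))
d=C[1]-C[0]; print(np.degrees(np.arctan2(d[1],d[0])))
h1,h2=f(200,195,.038),f(480,195,.038); print('holes approx',h1,h2,np.linalg.norm(h1-h2),(h1+h2)/2)
print('bow',f(338,275,.089), 'outer', f(168,245,.067),f(513,245,.067))
P,Q,o=tool(); m=C.mean(0); print('d',Q.inv().apply(np.array([m[0]/1000,m[1]/1000,.040])-P)*1000)
"
```

```text
((455.0902099609375, -182.20899963378906), (50.83281326293945, 100.85543060302734), 80.21739196777344) [ 454.96887623 -182.20051058]
-9.754571196726362
holes approx [ 431.40622503 -175.88349225] [ 479.38238806 -184.14086119] 48.681581335282814 [ 455.39430654 -180.01217672]
bow [ 454.49263027 -181.60429039] outer [ 427.61525607 -177.41958888] [ 482.26472007 -186.8300938 ]
d [  3.04773151   1.28804191 209.44524529]
```

Call:
move_arm([
  [0.003, 0.0012, 0.04, 0, 0, 0, 0],
  [0.003, 0.0012, 0.085, 0, 0, 0, 0],
  [0.003, 0.0012, 0.13, 0, 0, 0, 0],
  [0.003, 0.0012, 0.17, 0, 0, 0, 0],
  [0.003, 0.0012, 0.195, 0, 0, 0, 0],
  [0.003, 0.0012, 0.207, 0, 0, 0, 0],
  [0.003, 0.0012, 0.2095, 0, 0, 0, 0],
  [0.003, 0.0012, 0.2095, 0, 0, 0, 0],
])

```text
t: 15.15
position: [0.4555, -0.1822, 0.0407]
tcp_rot: [0.001, 0.764, 0.645, -0.001]
force: [-1.1, 0.1, 0.5]
width: 0.0857
```

```bash
python3 snap.py 12 wrist scene; python3 -c "
from h import *
goy([.455,-.1821,.04],-9.75)"
```

```text
t 15.15 pos [ 0.4555 -0.1822  0.0407] d mm [ 402.    27.4 -210.2] dist 454.5 rot [ 0.1   0.1  72.74] F [-1.1  0.1  0.5] w 0.0857 q [-0.54  0.12  1.87 -0.    1.14 -0.37]
t 15.25 jig [-164.9 -232.8] z 0.0413 d mm [ 0.3 -0.7  1.3] dist 1.5 rot [0.09 0.15 0.07] F [ 0.  -1.2 -0.8] w 0.0855 q [-0.54  0.12  1.87 -0.    1.14 -0.37]
```

View pics/wrist12.png

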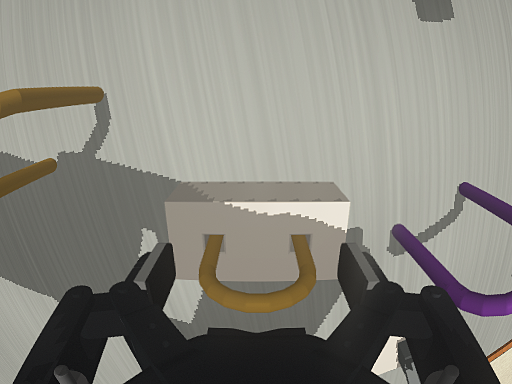

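The U-bolt stands between the pads (legs at x≈213 and 302, pads at 165 and 350). Closing now.

Call:
move_arm([
  [0, -0.0003, 0.001, 0, 0, 0, 0.2],
  [0, -0.0003, 0.001, 0, 0, 0, 0.4],
  [0, -0.0003, 0.001, 0, 0, 0, 0.6],
  [0, -0.0003, 0.001, 0, 0, 0, 0.8],
  [0, -0.0003, 0.001, 0, 0, 0, 0.8],
  [0, -0.0003, -0.02, 0, 0, 0, 0.8],
  [0, -0.0003, -0.05, 0, 0, 0, 0.8],
  [0, -0.0003, -0.08, 0, 0, 0, 0.8],
], newtons=50)

```text
t: 16.05
position: [0.455, -0.1821, 0.1223]
tcp_rot: [0.001, 0.764, 0.645, -0.001]
force: [0.2, -0.1, -1.6]
width: 0.0542
```

```bash
python3 snap.py 13 wrist; python3 -c "
from h import *
goy(J(0,-.06,.25),7.7)"
```

```text
t 16.05 pos [ 0.455  -0.1821  0.1223] d mm [ 402.1   27.8 -128.7] dist 423.1 rot [ 0.14  0.09 72.71] F [ 0.2 -0.1 -1.6] w 0.0542 q [-0.54  0.04  1.79 -0.    1.32 -0.37]
t 16.1 jig [-164.  -233.5] z 0.1274 d mm [ 213.9  105.5 -122.9] dist 268.3 rot [  0.35   0.33 -17.38] F [ 2.5 -1.3  6.7] w 0.0542 q [-0.54  0.03  1.78 -0.    1.32 -0.37]
```

View pics/wrist13.png

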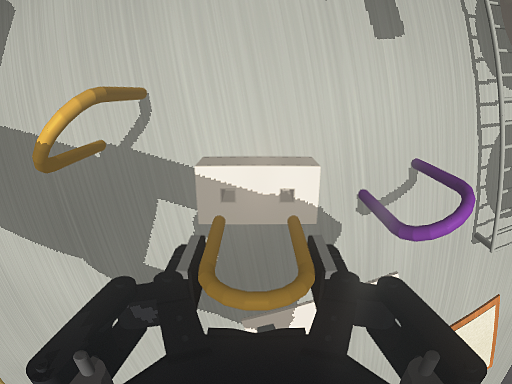

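Call:
move_arm([
  [0.005, 0.002, -0.04, 0, 0, 0, 0.8],
  [0.035, 0.011, -0.07, 0, 0, -2, 0.8],
  [0.08, 0.026, -0.073, 0, 0, -5, 0.8],
  [0.125, 0.04, -0.073, 0, 0, -8, 0.8],
  [0.17, 0.055, -0.073, 0, 0, -11, 0.8],
  [0.215, 0.069, -0.073, 0, 0, -14, 0.8],
  [0.255, 0.082, -0.073, 0, 0, -17, 0.8],
  [0.271, 0.0875, -0.073, 0.3, 0.3, -17.4, 0.8],
])

```text
t: 16.9
position: [0.5889, 0.0731, 0.1994]
tcp_rot: [0.0, 0.656, 0.755, 0.0]
force: [-0.3, -0.3, -1.1]
width: 0.0541
```

Call:
move_arm([
  [0, 0, 0, 0, 0, 0, 0.8],
  [0, 0, 0, 0, 0, 0, 0.8],
  [0, 0, 0, 0, 0, 0, 0.8],
  [0, 0, 0, 0, 0, 0, 0.8],
  [0, 0, 0, 0, 0, 0, 0.8],
  [0, 0, 0, 0, 0, 0, 0.8],
  [0, 0, 0, 0, 0, 0, 0.8],
  [0, 0, 0, 0, 0, 0, 0.8],
])

```text
t: 17.7
position: [0.5889, 0.0731, 0.1994]
tcp_rot: [0.0, 0.656, 0.755, 0.0]
force: [0.5, -0.3, -0.8]
width: 0.0537
```

```bash
python3 snap.py 14 wrist; python3 -c "
from h import *
goy(J(0,0,.2),7.7)"
```

```text
t 17.7 pos [0.5889 0.0731 0.1994] d mm [141.  -19.5 -50.6] dist 151.1 rot [ 4.000e-02  3.000e-02 -8.963e+01] F [ 0.5 -0.3 -0.8] w 0.0537 q [-0.01  0.2   1.44  0.    1.5  -0.15]
t 17.75 jig [1.4 2.6] z 0.1994 d mm [-2.6 -1.4 -0.6] dist 3.0 rot [ 0.05 -0.    0.28] F [ 1.  -0.3 -1.6] w 0.0539 q [-0.01  0.2   1.44  0.    1.5  -0.15]
```

View pics/wrist14.png

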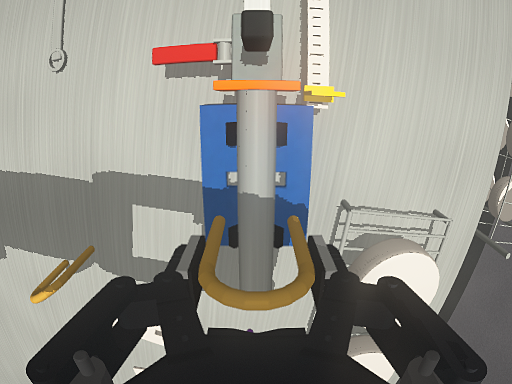

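The U-bolt hangs over the pipe with leg ends at about (219,219) and (294,219), and the slots are visible at (232,179) and (281,179). Zooming to measure the leg ends against the slots.

```bash
python3 -c "
from h import *
crop('pics/wrist14.png',190,160,130,155,5,'pics/w14a.png')"
```

```text
(no output)
```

View pics/w14a.png

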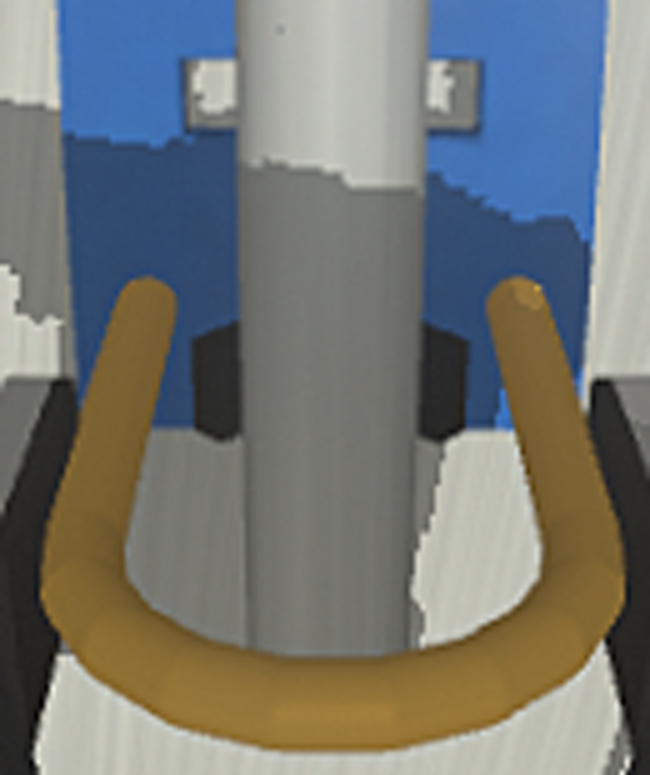

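```bash
python3 -c "
from h import *
c=ld('wrist',14)
mm=lambda p:(np.array(p)*1000).round(1)
f=lambda x,y,z:mm(jig(onz('wrist',px(x,y,5,190,160),z,c)))
zt=.1994
for dz in (-.035,-.037,-.033):
  a,b=f(150,278,zt+dz),f(517,278,zt+dz); print('tips',a,b,(a+b)/2,'sep',b-a)
print('bow',f(335,705,zt+.049), 'sides', f(42,585,zt+.02),f(626,585,zt+.02))
print('slots outer', f(181,95,.055),f(484,95,.055), f(181,60,.055),f(181,131,.055))
"
```

```text
tips [-23.5   6.3] [24.4  6.5] [0.45 6.4 ] sep [47.9  0.2]
tips [-23.7   5.5] [24.7  5.6] [0.5  5.55] sep [48.4  0.1]
tips [-23.2   7.2] [24.1  7.3] [0.45 7.25] sep [47.3  0.1]
bow [0.5 4.4] sides [-28.9  -4.5] [29.9 -4.3]
slots outer [-30.1   0.3] [31.   0.5] [-29.9   7.6] [-30.3  -7.3]
```

Leg centre is at x 0.45, y≈2.4, and the slot centre is at x 0.45, y 0.3. I'll correct by −2 mm along y and descend partway, to the leg ends beside the pipe.

Call:
move_arm([
  [-0.001, 0, 0.01, 0, 0, 0.1, 0.8],
  [-0.002, 0, 0.03, 0, 0, 0.2, 0.8],
  [-0.002, 0, 0.05, 0, 0, 0.3, 0.8],
  [-0.002, 0, 0.07, 0, 0, 0.3, 0.8],
  [-0.002, 0, 0.08, 0, 0, 0.3, 0.8],
  [-0.002, 0, 0.084, 0, 0, 0.3, 0.8],
  [-0.002, 0, 0.084, 0, 0, 0.3, 0.8],
  [-0.002, 0, 0.084, 0, 0, 0.3, 0.8],
])

```text
t: 18.55
position: [0.5896, 0.0711, 0.1162]
tcp_rot: [0.001, 0.658, 0.753, 0.001]
force: [0.5, -0.4, -0.1]
width: 0.0538
```

```bash
python3 snap.py 15 wrist; python3 -c "
from h import *
goy(J(0,0,.063),7.7)
crop('pics/wrist15.png',180,130,150,180,4,'pics/w15a.png')"
```

```text
t 18.55 pos [0.5896 0.0711 0.1162] d mm [ 142.9  -20.5 -133.8] dist 196.9 rot [ 8.000e-02  1.000e-01 -8.992e+01] F [ 0.5 -0.4 -0.1] w 0.0538 q [-0.01  0.25  1.55  0.    1.33 -0.14]
t 18.6 jig [1.9 0.6] z 0.1163 d mm [-0.6 -2.  53.3] dist 53.3 rot [ 0.12  0.01 -0.02] F [ 0.  -0.5 -1.6] w 0.0544 q [-0.01  0.25  1.55  0.    1.33 -0.14]
```

View pics/w15a.png

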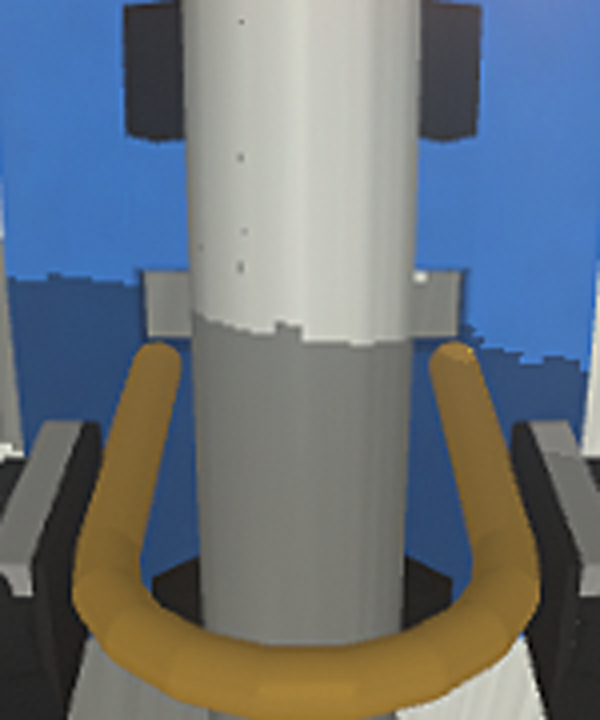

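```bash
python3 -c "
from h import *
c=ld('wrist',15)
mm=lambda p:(np.array(p)*1000).round(1)
f=lambda x,y,z:mm(jig(onz('wrist',px(x,y,4,180,130),z,c)))
zt=.1162
a,b=f(157,343,zt-.035),f(453,343,zt-.035); print('tips',a,b,(a+b)/2)
print('slots outer', f(138,302,.055),f(467,302,.055), f(138,268,.055),f(142,338,.055))
print('pipe',f(190,300,.091),f(414,300,.091))
"
```

```text
tips [-23.4   4.3] [24.9  4.2] [0.75 4.25]
slots outer [-30.1   1.5] [30.7  1.4] [-29.8   8.2] [-29.7  -5.7]
pipe [-16.7  15.6] [17.3 15.5]
```

Leg tips are at x 0.75, y 0.25, against slots at x 0.3, y about 1, well inside the ±2/±4 mm clearance. Inserting.

Call:
move_arm([
  [0.0003, -0.0004, 0.008, 0, 0, 0, 0.8],
  [0.0003, -0.0004, 0.016, 0, 0, 0, 0.8],
  [0.0003, -0.0004, 0.024, 0, 0, 0, 0.8],
  [0.0003, -0.0004, 0.032, 0, 0, 0, 0.8],
  [0.0003, -0.0004, 0.04, 0, 0, 0, 0.8],
  [0.0003, -0.0004, 0.046, 0, 0, 0, 0.8],
  [0.0003, -0.0004, 0.05, 0, 0, 0, 0.8],
  [0.0003, -0.0004, 0.051, 0, 0, 0, 0.8],
])

```text
t: 19.4
position: [0.5893, 0.0714, 0.0649]
tcp_rot: [0.001, 0.658, 0.753, 0.001]
force: [-1.5, -0.1, -0.1]
width: 0.054
```

```bash
python3 snap.py 16 wrist; python3 -c "
from h import *
goy(J(0,0,.063),7.7)"
```

```text
t 19.4 pos [0.5893 0.0714 0.0649] d mm [ 142.6  -20.1 -185.1] dist 234.5 rot [ 8.000e-02  9.000e-02 -8.992e+01] F [-1.5 -0.1 -0.1] w 0.054 q [-0.01  0.3   1.61  0.    1.24 -0.14]
t 19.45 jig [1.5 0.9] z 0.0651 d mm [-0.9 -1.5  2.1] dist 2.7 rot [ 0.1   0.01 -0.02] F [ 0.1  0.4 -1.1] w 0.054 q [-0.01  0.3   1.61  0.    1.24 -0.14]
```

View pics/wrist16.png

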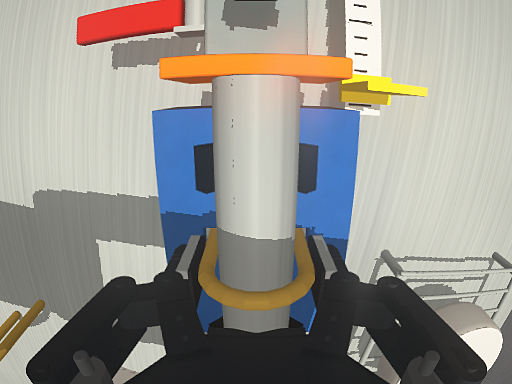

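Call:
move_arm([
  [0, -0.0005, 0.001, 0, 0, 0, 0.8],
  [0, -0.0005, 0.0025, 0, 0, 0, 0.8],
  [0, -0.0005, 0.003, 0, 0, 0, 0.8],
  [0, -0.0005, 0.003, 0, 0, 0, 0.8],
  [0, -0.0005, 0.003, 0, 0, 0, 0.8],
  [0, -0.0005, 0.003, 0, 0, 0, 0.8],
  [0, -0.0005, 0.003, 0, 0, 0, 0.8],
  [0, -0.0005, 0.003, 0, 0, 0, 0.8],
])

```text
t: 20.25
position: [0.5897, 0.0713, 0.0644]
tcp_rot: [0.002, 0.658, 0.753, 0.002]
force: [-7.1, -0.4, 20.4]
width: 0.054
```

```bash
python3 -c "
from h import *
goy(J(0,0,.063),7.7)"
```

```text
t 20.25 jig [1.9 0.8] z 0.0644 d mm [-0.8 -1.9  1.4] dist 2.5 rot [ 0.28  0.03 -0.02] F [-7.1 -0.4 20.4] w 0.054 q [-0.01  0.29  1.61  0.    1.23 -0.14]
```

The bow is seated on the pipe (20 N upward at TCP z 0.0644). I'll relieve the pressure, open and rise.

Call:
move_arm([
  [0, -0.0005, -0.0005, 0, 0, 0, 0.8],
  [0, -0.0005, -0.0005, 0, 0, 0, 0.3],
  [0, -0.0005, -0.0005, 0, 0, 0, 0.1],
  [0, -0.0005, -0.0005, 0, 0, 0, 0],
  [0, -0.0005, -0.0005, 0, 0, 0, 0],
  [0, -0.0005, -0.0005, 0, 0, 0, 0],
  [0, -0.0005, -0.015, 0, 0, 0, 0],
  [0, -0.0005, -0.045, 0, 0, 0, 0],
])

```text
t: 21.05
position: [0.5879, 0.0712, 0.1087]
tcp_rot: [0.0, 0.658, 0.753, 0.0]
force: [1.1, -0.9, -0.2]
width: 0.0856
```

Call:
move_arm([
  [0, 0, -0.03, 0, 0, 0, 0],
  [0, 0, -0.07, 0, 0, 0, 0],
  [-0.02, 0, -0.1, 0, 0, 0, 0],
  [-0.05, 0, -0.12, 0, 0, 0, 0],
  [-0.07, 0, -0.12, 0, 0, 0, 0],
  [-0.07, 0, -0.12, 0, 0, 0, 0],
  [-0.07, 0, -0.12, 0, 0, 0, 0],
  [-0.07, 0, -0.12, 0, 0, 0, 0],
])

```text
t: 21.85
position: [0.5969, 0.0025, 0.2289]
tcp_rot: [0.0, 0.658, 0.753, 0.001]
force: [0.2, -0.3, -0.0]
width: 0.0854
```

```bash
python3 snap.py 17 wrist scene top; python3 -c "
from h import *
crop('pics/scene17.png',225,120,110,120,5,'pics/s17a.png')
crop('pics/wrist17.png',150,0,200,230,3,'pics/w17a.png')"
```

```text
t 21.85 pos [0.5969 0.0025 0.2289] d mm [212.  -18.7 -21.1] dist 213.8 rot [ 6.00e-02  5.00e-02 -8.99e+01] F [ 0.2 -0.3 -0. ] w 0.0854 q [-0.13  0.2   1.39  0.    1.56 -0.26]
```

View pics/wrist17.png

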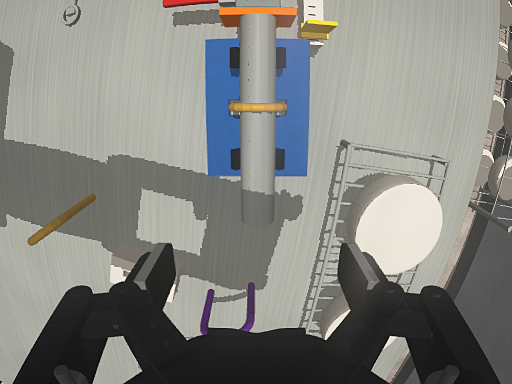

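View pics/s17a.png

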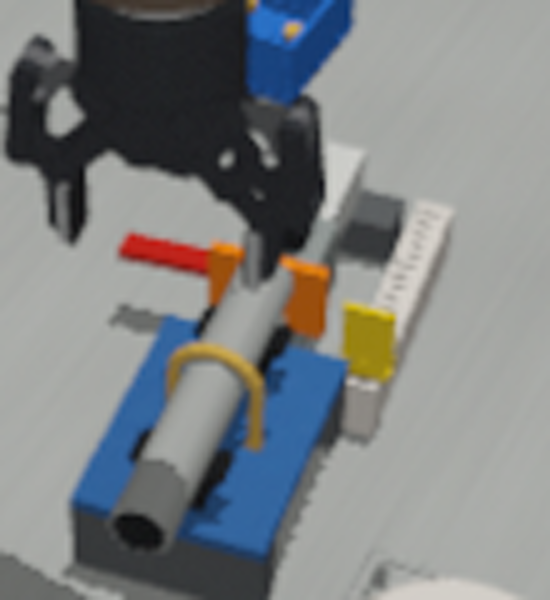

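View pics/w17a.png

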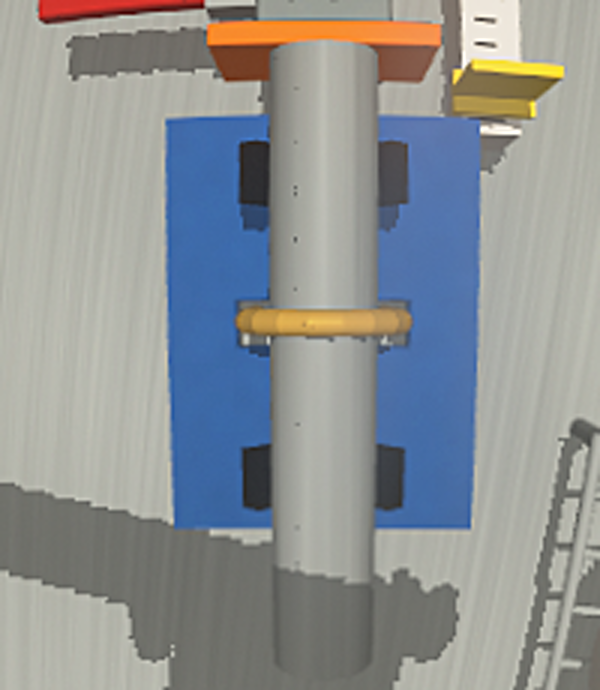

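The U-bolt sits over the pipe in both slots ((258,107) in the wrist view). Final numeric check of face, mark, pipe end and bow height:

```bash
python3 -c "
from h import *
c=ld('wrist',17); s=ld('scene',17)
mm=lambda p:(np.array(p)*1000).round(1)
f=lambda x,y,z:mm(jig(onz('wrist',px(x,y,3,150,0),z,c)))
print('face top edge',f(325,42,.102),f(210,42,.102),f(440,45,.102),'mark',f(508,70,.086))
print('pipe rim',f(325,41,.108),'far end',f(322,680,.105),'sides',f(272,75,.091),f(378,75,.091),f(274,520,.091),f(374,520,.091))
print('bow',f(325,322,.112),'ends',f(236,321,.09),f(411,321,.09))
sc=px(211,357,5,225,120); w=px(325,322,3,150,0)
p,e=tri([('scene',sc,s),('wrist',w,c)]); print('bow tri',mm(jig(p)),p[2],e)
for z in (.104,.112,.120): print(z,proj('scene',J(.0004,.0008,z),s),sc)
# lever tip in top view
im=cv2.imread('pics/top17.png'); crop('pics/top17.png',160,110,250,150,3,'pics/t17a.png')
print('lever', proj('top',J(-.104,.126,.052)))
"
```

```text
face top edge [ 0.7 88.1] [-33.6  88.9] [35.1 88.1] mark [59.2 85.5]
pipe rim [ 0.7 86.7] far end [  -0.2 -113.7] sides [-15.5  80.3] [17.2 80.3] [-15.8 -63.1] [ 16.8 -63.1]
bow [0.6 1.6] ends [-27.1   1.4] [27.8  1.4]
bow tri [0.3 1.4] 0.10937512301361929 [np.float64(0.000366926474692902), np.float64(0.00036692647469286076)]
0.104 [266.8848004  192.56758581] (266.8, 191.0)
0.112 [266.90279039 190.46675201] (266.8, 191.0)
0.12 [266.9209544  188.34559742] (266.8, 191.0)
lever [217.67688705 214.47491993]
```

View pics/t17a.png

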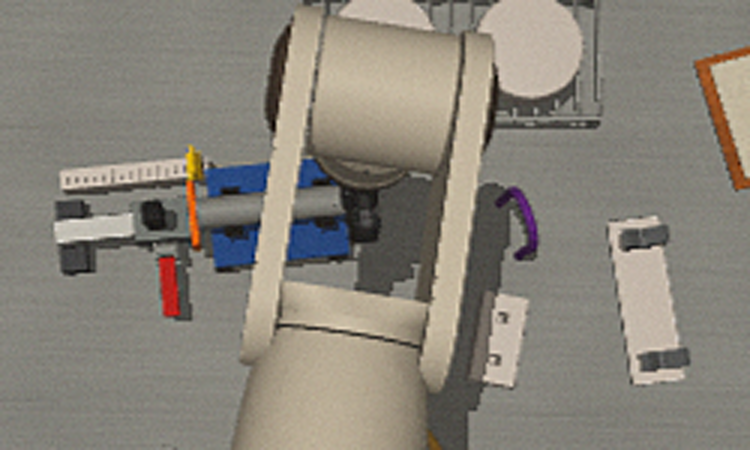

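All checks are within the limits, so I'm handing in.

```bash
python3 -c "
from bench import robot
print(robot.hand_in())"
```

```text
the job is handed in; nothing more can be done
None
```

The job is done and handed in at about 22 s of the 72 s allowed; the simulator gives no verdict. I slid the stop to the marker and locked its lever. I then laid the pipe in the saddles against the stop and lowered the smaller brass U-bolt over it through both slots.

| Check | Last measurement | Limit |
|---|---|---|
| Stop face past the marker | 1.3–2.8 mm | 6 mm |
| Lever | level: tip about 1 pixel from its predicted locked position | down |
| Gap from pipe end to face | about 1.4 mm | 4 mm |
| Pipe axis, sideways | within 1 mm, parallel to the jig | 5 mm |
| U-bolt, across / along the pipe | 0.5 mm / 1.5 mm | 7 mm / 10 mm |
| U-bolt bow height | 0.109 m, against 0.112 m expected fully home | 5 mm |

- **Marker reading:** the views disagreed by a few millimetres. The final view put the face 2–3 mm past the marker, and earlier ones put it 0–1.5 mm past. That view also put the marker about 3 mm off its known sideways position, so I trust it less.
- **Seating force:** pressing the U-bolt home read 20 N upward and 7 N sideways before I let go.
- **Other objects:** I never touched the cheeses, wrench or parts box, and nothing looked moved in the views I took. I did not measure their positions at the end, when the arm hid parts of the top view.

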